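# Put the jar scraper away blade-down in its shuttered block

## Robot

A 6-joint arm with a two-finger parallel gripper is mounted at the origin on the work surface. World frame = base frame: x ahead of the robot, y to its left, z up, the work surface at z = 0. Lengths are in mm, angles in degrees, forces in N, time in s.
With the tool pointing down it reaches from about 300 to 850 mm from the base axis. Payload 4.2 kg.
Tool frame: the origin (TCP) lies at the very end of the fingers, on their centre line; the grasp point (between the pads) lies 19 mm behind it (hold_point_z is the z of the grasp point in the tool frame, in mm); z points along the fingers, y is the direction in which the jaws open and shut (so a half turn about z gives the same grasp; the last joint's range is limited). The gripper opens to 91 mm and grips with 3 to 60 N. Pads are 32 mm wide; open, the fingers measure 118 mm over their backs; the gripper's body (76 mm by 178 mm) begins 60 mm behind the grasp point.
Start: joints at [-68.239, 18.312, 89.639, -0, 72.044, -1.146], TCP at [223.814, -529.67, 213.976] pointing down, gripper open.
Joint ranges: [-177.97, 177.97], [-48.28, 115.42], [12.27, 149.76], [-77.06, 257.06], [2.81, 150.46], [-146.56, 146.56]. Speed limits (degrees/s): [147.25, 147.25, 180, 180, 180, 180].

## Interface

Orientations are given as [roll, pitch, yaw] about the fixed x, y, z axes, in that order (R = Rz(yaw) Ry(pitch) Rx(roll)).
In Python, from workcell import state, grab_frame, job_done, hold_point_z gives the robot as it stands. The module is installed in compiled form; this text tells all that it offers.
- The arm moves only by the shell command python3 -m creep 'ROWS' [FORCE]. ROWS is JSON, a list of rows, each a list of 7 numbers: the closure, from 0 (fully open) to 1 (shut), then the shift along the tool's x, y, z in mm, then the turn, a rotation vector about the tool's x, y, z in degrees. A call has 1 to 5 rows; each row shifts and turns the commanded pose from where the row before left it, along the tool's axes as they then stand; what a row does not reach is not made up. A row lasts 1/8 s, in which the tool goes at most 62.5 mm and 10.7 degrees, less where a joint would pass 70% of its speed; a pose out of reach is approached as far as the arm can. A call is refused whole if a number of a shift passes 62.5 or a number of a turn 10.7, either way. A call with a gripper value outside its range is refused whole. The fingers move at their own pace and stop on an object; FORCE is the grip in N (left out, the last holds). Time passes only in rows, so rows that do not move let the fingers close. It gives the time, the measured TCP pose, the force and the opening at its end, in the units of the state.
- state(): the state, without advancing time (a new reading comes with each control period).
- grab_frame(name): name is "scene" or "top"; returns a dict with "frame" (420x560x3 uint8, red, green, blue), "fx", "fy", "cx", "cy" (pixels), "view" (4x4, takes a point from world to camera coordinates). Camera axes: x right, y down, z forward; pixel columns grow to the right and rows downward; lengths in mm; the calibration is good to about 2 mm. A picture is of the moment at which its call begins. There is no depth.
- job_done(): hands the job in, once; it reports no verdict.
The state is a dict: "time_s": time; "qpos": joint angles; "qvel": joint speeds; "effort": joint torques, N m; "ee_pos": TCP position; "ee_rot": TCP orientation; "force": force on the tool from outside, world axes, zero at the start; "torque": the same for the moment, N m; "gripper_width": finger opening in mm.
Only numpy, scipy, OpenCV 4.12 (cv2) and the standard library are available. Lean on these libraries where they do the work, as an engineer would, in place of code of your own. Each camera call takes 0.05 s, during which the arm holds its last target.

## Task

Put the scraper away. First push the dust shutter on the white block fully open, then pick the scraper up by its handle and, while holding it, turn it blade-down in the fingers by working its blade against the lower edge of the dark steel rail. Slide the blade into the slot of the block until its tip stands on the slot's bottom, keeping hold until it is nearly home, and let go; leave the two jars and the loose cap alone.

Things in the scene. Friction and masses are not known exactly. Their poses are not given: they have to be found in the camera images.
- scraper: Loose scraper, 155 mm long, about 100 g. Origin on the handle axis at the place to grip (balance about x = +25 mm); x runs to the blade, y across the width, z normal to the flat blade. Black-coated handle x = -35 to +45 mm, 22 mm wide (y), 16 mm thick (z). It starts lying flat across the saddles of rest, handle axis 33 mm above the table, saddles 26 mm behind and 35 mm ahead of the origin.
- scraper_tip (a point): Middle of the blade's tip edge, at scraper x = 120 mm. Aluminium blade x = 45 to 120 mm, 3 mm thick (centred in z), 40 mm wide, 30 mm at the neck, 34 mm at the tip corners. Held by the handle with about 25 N, the scraper turns about the line between the fingers under a few newtons on the blade, and stays as turned.
- rest: Fixed dark steel tool rest: base plate 110 x 50 x 5 mm, two cross saddles 36 mm wide, 6 mm thick, tops 25 mm above the table, at x = -29 and +38 mm. Origin on the table; x is the way the blade points at the start (within 0.06 rad). It stands left or right of the robot's middle, the white block on the other side.
- rail: Fixed dark brown steel rail: a level bar along its y, 224 mm long, 14 mm thick (x), from 120 to 140 mm above the table, on two 14 mm posts at y = -105 and +105 mm with 70 x 30 x 5 mm feet; 196 mm free between the posts. Origin on the table under the bar's middle; x points away from the robot (within 0.25 rad).
- rail_edge (a point): Middle of the bar's lower edge on the robot's side (rail x = -7 mm), 120 mm above the table. With the blade under the bar, raising the grip and carrying it in an arc about this edge turns the blade downwards.
- holder: Fixed white plastic block 110 (x) x 90 (y) x 95 (z) mm with one blade slot in its top. Origin at the middle of its underside, x points away from the robot (within 0.35 rad). Two guide strips 5 mm wide, standing up to 104 mm above the table, run along its y edges.
- slot_mouth (a point): Middle of the slot's mouth in the block's top face (95 mm above the table), at block x = -20 mm, y = 0; same axes as the block. Slot 8 mm wide (block x), 51 mm long (block y), 4 mm wider on each side at the mouth, 70 mm deep (bottom 25 mm above the table). The blade goes in upright, its 40 mm width along the slot's length, either face forward.
- shutter (a joint): Travel of the steel shutter along block +x (m): near 0 covers the slot, 0.048 fully open (end stop); the slot is clear from 0.032. It stays where it is left and takes about 1.5 N to slide. Plate 44 x 78 x 4 mm on top of the block, top 99.5 mm above the table.
- shutter_tab (a point): Middle of the top of the shutter's upright black tab, which is 10 mm (x) x 34 mm (y) and 22 mm high above the plate; its top is 121.5 mm above the table. Starts above the slot and moves with the shutter.
- jar1: Filled closed jar, 68 mm diameter, 110 mm tall, black cap; standing behind on the left. Origin at the middle of its underside. Leave it alone.
- jar2: The same kind of jar, behind on the right. Leave it alone.
- cap: Loose black bottle cap, 48 mm diameter, 16 mm high, lying on the table in front of the robot. Origin under its centre. Leave it alone.
Things that resemble listed ones, but are neither listed nor needed, are in the scene too. Of the things that look like the rest, take the one that is farthest from the robot's base at the start.

How it is judged (in metres and radians):
On the way, in this order (a step that is already met when the one before it is completed fails the run):
1. the shutter is pushed open (at least 38 mm of its 48 mm) (value of joint shutter above 0.038 m), for 0.2 s.
2. the scraper is held in the fingers and lifted clear of its rest (origin over 60 mm high) (height (world z) of scraper above 0.06 m and contact force between the fingers and scraper above 1 N and contact force between scraper and rest below 0.1 N), for 0.2 s.
3. held, the scraper is pressed on the rail while its blade points more than 30 degrees below level (contact force between scraper and rail above 0.4 N and angle between scraper's own x axis and vertical above 2.1 rad and contact force between the fingers and scraper above 1 N), for 0.1 s.
4. held clear of the rail, blade-down within 17 degrees of upright (angle between scraper's own x axis and vertical above 2.84 rad and contact force between scraper and rail below 0.1 N and height (world z) of scraper_tip above 0.03 m and contact force between the fingers and scraper above 1 N), for 0.2 s.
5. still held, the blade is in the slot to within 20 mm of its bottom (z of scraper_tip in the frame of slot_mouth below -0.05 m and horizontal distance between scraper_tip and slot_mouth below 0.012 m and contact force between the fingers and scraper above 1 N), for 0.1 s.
At the end, for the whole second after the job is handed in: The scraper stands alone in the block's slot, blade down, tip on the slot's bottom (within 5 mm) and 12 mm of its middle, upright within 9 degrees, still but for settling against the slot's wall (under 0.08 m/s); the shutter is still open (over 36 mm) (z of scraper_tip in the frame of slot_mouth below -0.065 m and horizontal distance between scraper_tip and slot_mouth below 0.012 m and angle between scraper's own x axis and vertical above 2.98 rad and linear speed of scraper below 0.08 m/s and value of joint shutter above 0.036 m); the robot touches nothing.
It fails at once if a jar or the cap is shoved more than 25 mm or a jar is tipped (distance of any of jar1, jar2, cap from where it was at the start of the episode above 0.025 m or angle between any of jar1, jar2's own z axis and vertical above 0.3 rad).
It also fails if it takes over 72 s, if anything falls off the work surface, if the arm or the gripper's body presses on something with over 40 N, if the wrist force passes 120 N, or if a joint passes its speed limit or range.

## Working session

There is one attempt and no reset: what is moved stays moved. The work goes in short steps, Python scripts to look and compute and a shell command to move; the robot and the scene stay as the last step left them, time stands still between calls to the robot, and variables do not carry over. Pictures are saved under pics/ and viewed, and the job is handed in when it is done.

```bash
mkdir -p pics; cat > h.py <<'E'
import numpy as np, cv2, json
from workcell import state, grab_frame, hold_point_z
def grab(n,fn):
    d=grab_frame(n); cv2.imwrite(f'pics/{fn}.png',cv2.cvtColor(d['frame'],cv2.COLOR_RGB2BGR))
    np.savez(f'pics/{fn}.npz',**{k:np.array(d[k]) for k in d}); return d
def load(fn):
    d=np.load(f'pics/{fn}.npz'); return {k:d[k] for k in d.files}
def ray(d,u,v):
    V=np.array(d['view']);R=V[:3,:3];t=V[:3,3]
    return -R.T@t, R.T@np.array([(u-d['cx'])/d['fx'],(v-d['cy'])/d['fy'],1.])
def onz(d,u,v,z):
    c,r=ray(d,u,v); return c+r*(z-c[2])/r[2]
def proj(d,p):
    V=np.array(d['view']);q=V[:3,:3]@np.array(p,float)+V[:3,3]
    return np.array([d['fx']*q[0]/q[2]+d['cx'],d['fy']*q[1]/q[2]+d['cy']])
def crop(fn,x0,y0,x1,y1,s,out):
    im=cv2.imread(f'pics/{fn}.png')[y0:y1,x0:x1]; cv2.imwrite(f'pics/{out}.png',cv2.resize(im,None,fx=s,fy=s,interpolation=cv2.INTER_CUBIC))
E
python3 - <<'E'
from h import *
s=state();print(s, hold_point_z)
for n in('scene','top'):
    d=grab(n,n+'0'); print(n,d['fx'],d['cx'],d['cy'],-d['view'][:3,:3].T@d['view'][:3,3]); print(d['view'].round(3))
    crop(n+'0',0,0,560,420,1.42,n+'0b')
E
```

```text
{'time_s': 0.0, 'qpos': array([-6.82395590e+01,  1.83509155e+01,  8.97076299e+01, -1.46077390e-03,
        7.20446891e+01, -1.14585805e+00]), 'qvel': array([ 0.06922218,  0.02114843,  0.06195215,  0.08108108,  0.17187688,
       -0.0399309 ]), 'effort': array([ 2.61010347e-03, -4.12454796e+01, -2.31969935e+01,  7.28712184e-02,
        4.56349505e-02, -1.35805603e-04]), 'ee_pos': array([ 223.60435043, -529.17391981,  213.11927824]), 'ee_rot': array([-1.79896758e+02, -6.75908739e-04,  2.29067500e+01]), 'force': array([ 0.11666654, -0.27081045, -1.06654033]), 'torque': array([-0.02576396, -0.00681383,  0.01086873]), 'gripper_width': 91.12226406158241} -18.8
scene 449.6348048833871 287.8499731577435 210.400477470624 [ 710.80658495  532.16569681 1066.74298384]
[[-9.050000e-01  4.260000e-01  1.000000e-03  4.154830e+02]
 [ 3.710000e-01  7.900000e-01 -4.870000e-01 -1.647290e+02]
 [-2.080000e-01 -4.410000e-01 -8.730000e-01  1.314011e+03]
 [ 0.000000e+00  0.000000e+00  0.000000e+00  1.000000e+00]]
top 408.8183854461616 277.3251196428996 218.36822060565405 [ 286.8963119    31.52008274 1033.7951211 ]
[[ 0.00000e+00 -1.00000e+00  1.30000e-02  1.84870e+01]
 [-9.85000e-01 -2.00000e-03 -1.72000e-01  4.60911e+02]
 [ 1.72000e-01 -1.20000e-02 -9.85000e-01  9.69151e+02]
 [ 0.00000e+00  0.00000e+00  0.00000e+00  1.00000e+00]]
```

View pics/scene0b.png

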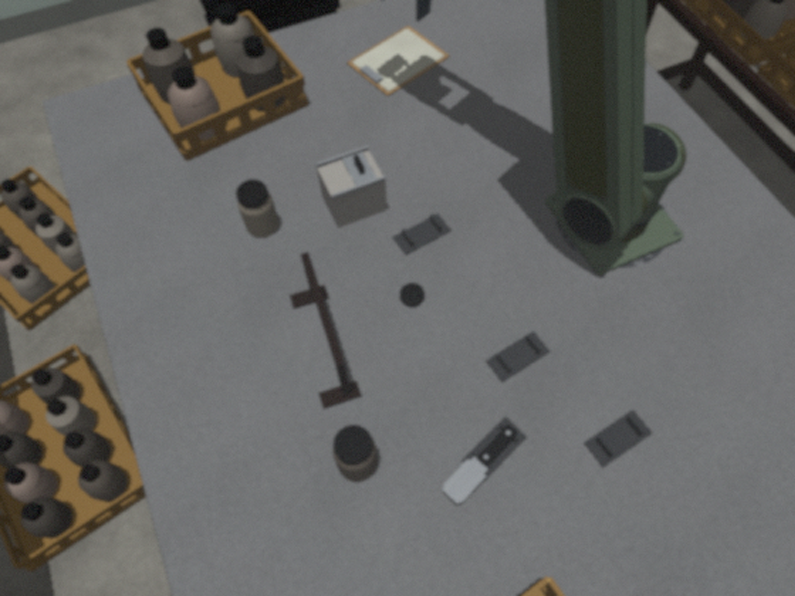

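View pics/top0b.png

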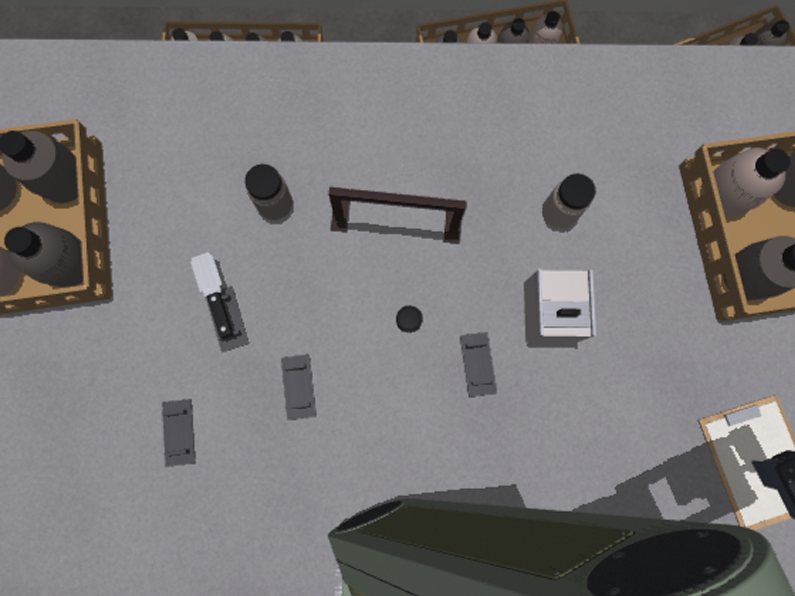

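The top picture (enlarged 1.42x) shows four rest-like plates: (235,318) under the scraper, (298,387), (478,365) and (178,433). The block is at (565,303), the rail runs (330,190) to (465,205), the cap is at (409,319), and the jars are at (265,183) and (575,190). Next I'll check distances and view enlarged crops.

```bash
python3 - <<'E'
from h import *
d=load('top0')
for u,v in((235,318),(298,387),(478,365),(178,433)):
    p=onz(d,u/1.42,v/1.42,5); print(p.round(),np.hypot(p[0],p[1]).round())
crop('top0',120,165,190,255,8,'c1'); crop('top0',360,180,430,250,8,'c2'); crop('top0',222,120,338,180,6,'c3')
crop('scene0',210,95,285,165,8,'c4'); crop('scene0',300,285,380,365,7,'c5')
import cv2
a=cv2.imread('pics/c1.png');b=cv2.imread('pics/c2.png')
E
```

```text
[452. 303.   5.] 544.0
[330. 187.   5.] 379.0
[ 368. -131.    5.] 391.0
[251. 391.   5.] 465.0
```

View pics/c1.png

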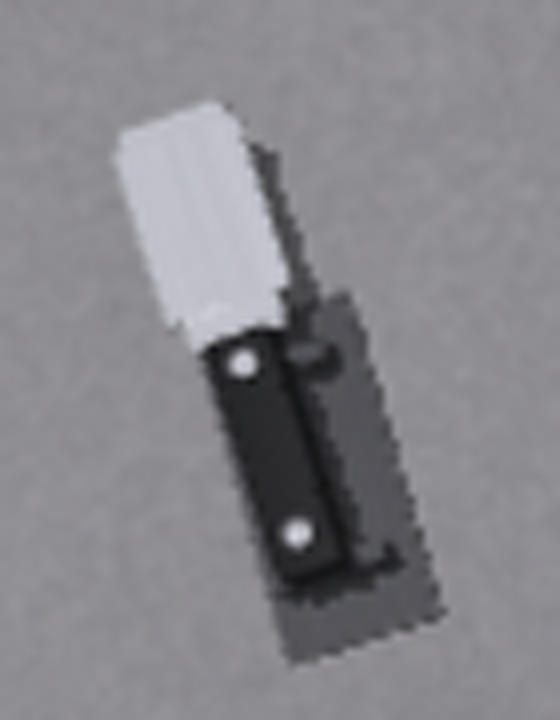

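View pics/c2.png

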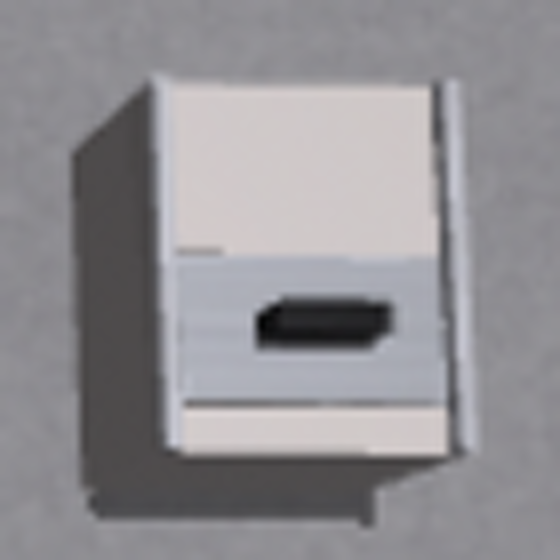

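View pics/c3.png

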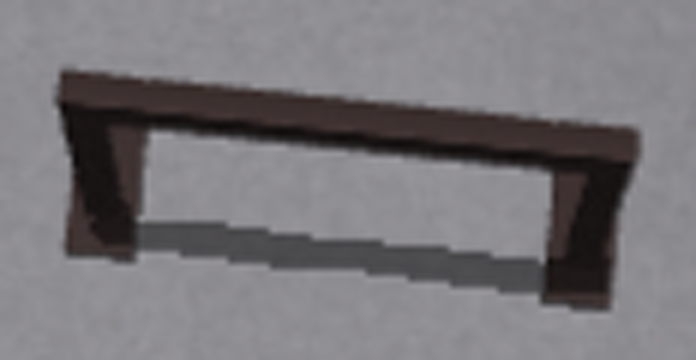

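View pics/c4.png

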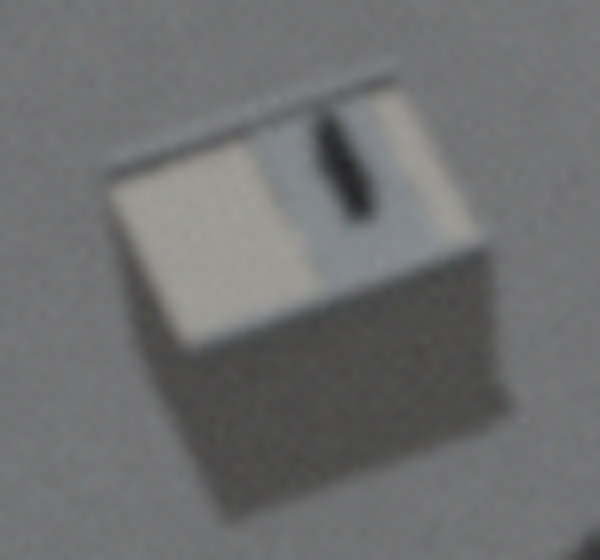

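View pics/c5.png

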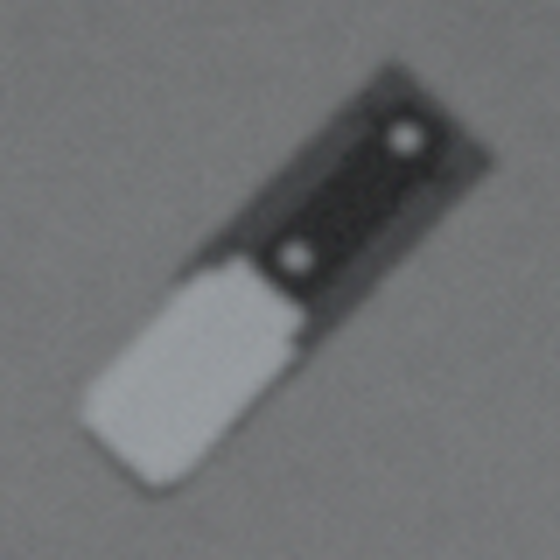

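The rest meant is the one under the scraper, top pixel (165,224): it is 544 mm from the base against 379, 391 and 465 mm. The crop shows the scraper lying on it. Next: positions.

```bash
python3 - <<'E'
from h import *
t=load('top0');s=load('scene0')
T=lambda o,k,u,v:(o[0]+(u+.5)/k-.5,o[1]+(v+.5)/k-.5)
def tri(a,b):
    c1,r1=ray(t,*a);c2,r2=ray(s,*b);r1/=np.linalg.norm(r1);r2/=np.linalg.norm(r2)
    k=np.linalg.lstsq(np.c_[r1,-r2],c2-c1,rcond=None)[0];p=c1+k[0]*r1;q=c2+k[1]*r2
    return ((p+q)/2).round(1),np.linalg.norm(p-q).round(1)
c1=lambda u,v:T((120,165),8,u,v);c2=lambda u,v:T((360,180),8,u,v);c3=lambda u,v:T((222,120),6,u,v)
c4=lambda u,v:T((210,95),8,u,v);c5=lambda u,v:T((300,285),7,u,v)
print('tip',onz(t,*c1(168,118),34.5).round(1),onz(s,*c5(120,452),34.5).round(1),tri(c1(168,118),c5(120,452)))
for n,a,b in(('riv1',c1(243,362),c5(295,258)),('riv2',c1(298,532),c5(405,137))):
    print(n,onz(t,*a,41).round(1),onz(s,*b,41).round(1),tri(a,b))
print('hstart',onz(t,*c1(243,338),41).round(1),'hend',onz(t,*c1(312,570),41).round(1))
print('blk far strip L',onz(t,*c2(162,77),104),'R',onz(t,*c2(452,80),104),'near L',onz(t,*c2(175,452),104),'R',onz(t,*c2(470,452),104))
print('blk scene far L strip',onz(s,*c4(190,350),104),'near L',onz(s,*c4(490,240),104),'far R',onz(s,*c4(110,165),104),'near R',onz(s,*c4(398,68),104))
for n,a,b in(('L far',c2(152,76),c4(190,350)),('R far',c2(460,80),c4(110,165)),('R near',c2(480,452),c4(398,68)),('L near',c2(166,452),c4(490,240))): print(n,tri(a,b))
print('tab',onz(t,*c2(331,316),121.5))
for p in((180,255),(440,255),(183,402),(447,405)):print('plate',onz(t,*c2(*p),99.5).round(1))
# rail bar top far corners
for p in((62,70),(638,128),(60,102),(637,160)):print('rail',onz(t,*c3(*p),140).round(1))
for u,v in((65,255),(133,262),(545,300),(608,308)):print('foot near',onz(t,*c3(u,v),5).round(1))
E
```

```text
tip [560.6 362.8  34.5] [557.7 361.4  34.5] (array([558.9, 361.7,  39. ]), np.float64(1.3))
riv1 [481.4 333.1  41. ] [478.5 331.4  41. ] (array([480. , 332. ,  45.7]), np.float64(1.1))
riv2 [428.5 313.5  41. ] [425.7 311.3  41. ] (array([427.5, 312.2,  46.4]), np.float64(0.7))
hstart [488.9 333.5  41. ] hend [416.8 308.7  41. ]
blk far strip L [ 519.74285012 -220.5437404   104.        ] R [ 519.12264388 -305.91065437  104.        ] near L [ 408.94363943 -219.5102822   104.        ] R [ 409.10112264 -304.66939881  104.        ]
blk scene far L strip [ 519.41762172 -217.12899589  104.        ] near L [ 408.61389348 -217.52067269  104.        ] far R [ 514.47275122 -304.1375943   104.        ] near R [ 406.1678271  -302.48833603  104.        ]
L far (array([ 519.7, -217.3,  104.2]), np.float64(0.7))
R far (array([ 516.5, -305.5,  105.6]), np.float64(5.7))
R near (array([ 407.3, -306.1,  102.6]), np.float64(5.3))
L near (array([ 408.9, -216.7,  105. ]), np.float64(0.1))
tab [ 445.67808126 -260.97771469  121.5       ]
plate [ 467.5 -224.7   99.5]
plate [ 467.7 -300.9   99.5]
plate [ 424.1 -223.7   99.5]
plate [ 423.4 -300.4   99.5]
rail [646.7 124.9 140. ]
rail [624.5 -96.  140. ]
rail [633.8 125.4 140. ]
rail [611.6 -95.3 140. ]
foot near [616.1 136.1   5. ]
foot near [613.1 106.4   5. ]
foot near [596.6 -73.    5. ]
foot near [ 593.1 -100.4    5. ]
```

Measured positions:

| Thing | Position (mm) | Direction |
|---|---|---|
| Scraper origin | about (447,320) | 20.4° |
| Slot mouth | about (443.5,-262) | yaw -0.5° |
| Tab | about (445.7,-261) | – |
| Rail edge | about (622,15,120) | yaw -5.7° |

The sizes match the ones given (block 110 mm, bar 222 mm, tip to rivets). I start with the shutter: turn to yaw -0.5°, shut the fingers, and go to the robot's side of the tab.

```bash
python3 -m creep '[[1,0,0,0,0,0,7.8],[1,0,0,0,0,0,7.8],[1,0,0,0,0,0,7.8],[1,29,-45,0,0,0,0],[1,29,-45,0,0,0,0]]' 25
python3 -m creep '[[1,29,-45,0,0,0,0],[1,29,-45,0,0,0,0],[1,29,-45,0,0,0,0],[1,29,-43,0,0,0,0],[1,0,0,0,0,0,0]]'
```

```text
time_s: 0.72
ee_pos: [282.8, -439.1, 213.3]
ee_rot: [-179.9, 0.0, -0.6]
force: [-0.5, 0.2, 0.6]
gripper_width: 43.9
time_s: 1.35
ee_pos: [401.3, -260.6, 213.7]
ee_rot: [-180.0, 0.0, -0.2]
force: [-0.2, -0.3, 0.8]
gripper_width: 0.5
```

```bash
python3 -m creep '[[1,0,0,40,0,0,0],[1,0,0,40,0,0,0],[1,0,0,26,0,0,0],[1,0,0,0,0,0,0]]'
python3 - <<'E'
from h import *
grab('top','top1');grab('scene','scene1')
crop('top1',340,170,440,260,6,'d1')
E
```

```text
time_s: 1.85
ee_pos: [398.2, -263.1, 106.2]
ee_rot: [-179.9, 0.3, -0.5]
force: [-0.2, 0.4, 0.9]
gripper_width: 0.7
```

View pics/d1.png

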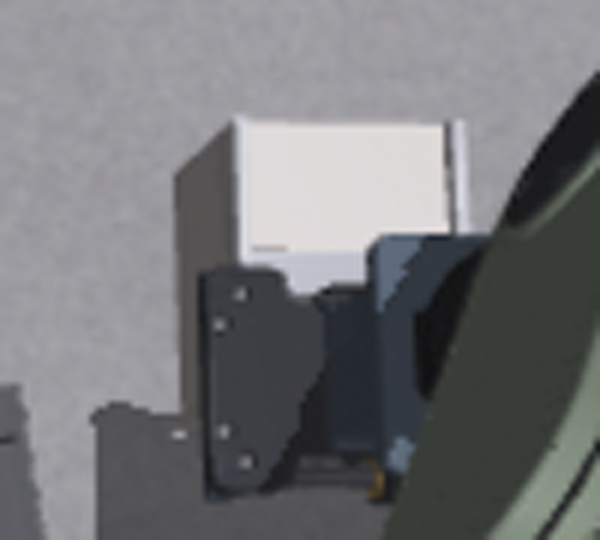

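View pics/scene1.png

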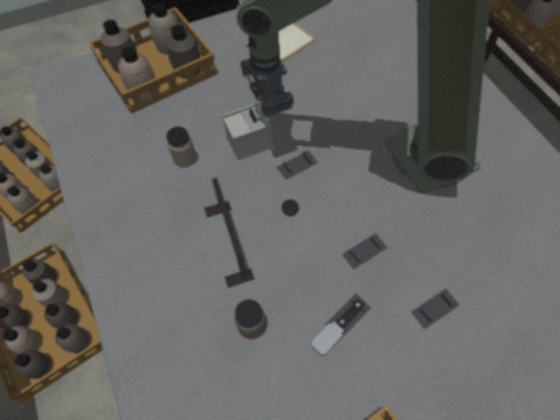

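The scene view shows the gripper on the robot's side of the tab (block at about (248,130)). The top view is hidden by the arm. Now I push along +x, slowly near the end, watching the force.

```bash
python3 -m creep '[[1,12,0,0,0,0,0],[1,12,0,0,0,0,0],[1,12,0,0,0,0,0],[1,10,0,0,0,0,0],[1,8,0,0,0,0,0]]'
python3 -m creep '[[1,6,0,0,0,0,0],[1,5,0,0,0,0,0],[1,4,0,0,0,0,0]]'
```

```text
time_s: 2.58
ee_pos: [454.8, -263.6, 107.9]
ee_rot: [180.0, 0.0, -0.5]
force: [-0.9, -1.1, 1.0]
gripper_width: 0.7
time_s: 2.95
ee_pos: [469.2, -263.7, 107.9]
ee_rot: [-180.0, 0.0, -0.5]
force: [-2.2, -0.4, 0.5]
gripper_width: 0.6
```

```bash
python3 -m creep '[[1,3,0,0,0,0,0],[1,2,0,0,0,0,0]]'
```

```text
time_s: 3.2
ee_pos: [469.9, -263.6, 107.9]
ee_rot: [-180.0, 0.5, -0.4]
force: [-14.5, -1.3, 10.2]
gripper_width: 0.4
```

The shutter is at its stop: 14.5 N at x = 470, where I expected 472. Hold, back off, rise and look.

```bash
python3 -m creep '[[1,0,0,0,0,0,0],[1,0,0,0,0,0,0],[1,-12,0,0,0,0,0],[1,-4,0,-50,0,0,0],[1,0,0,-55,0,0,0]]'
python3 -m creep '[[0.4,0,-50,0,0,0,-7],[0.4,0,-50,0,0,0,-7],[0.4,0,-50,0,0,0,-7],[0.4,0,-50,0,0,0,0],[0.4,0,-50,0,0,0,0]]'
python3 - <<'E'
from h import *
grab('top','top2')
crop('top2',340,170,440,260,6,'d2')
E
```

```text
time_s: 3.82
ee_pos: [457.6, -263.4, 213.5]
ee_rot: [-179.9, 0.0, -0.5]
force: [1.8, -0.5, 0.3]
gripper_width: -0.0
time_s: 4.45
ee_pos: [405.9, -20.1, 213.0]
ee_rot: [180.0, -0.1, 20.5]
force: [0.3, 0.9, 0.4]
gripper_width: 47.6
```

View pics/d2.png

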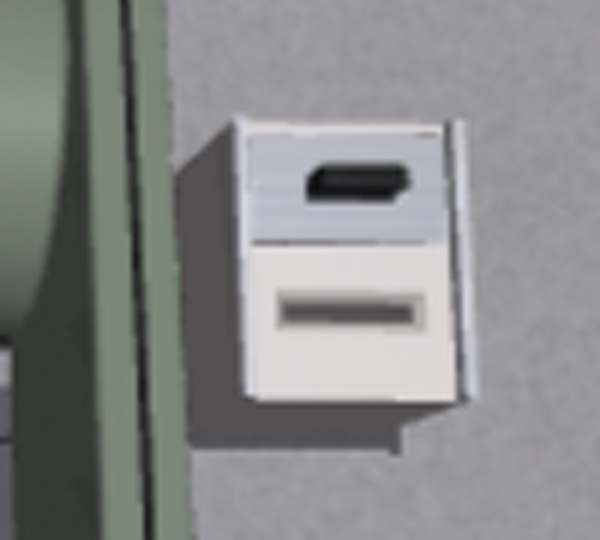

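The shutter plate now covers the far part of the block and the slot is fully visible, its rim centred at crop (351,311), i.e. px (398.5,221.8). Next to the scraper.

```bash
python3 - <<'E'
from h import *
t=load('top2')
T=lambda u,v:(340+(u+.5)/6-.5,170+(v+.5)/6-.5)
for p in((276,292),(427,292),(277,331),(427,331),(351,311.5)):print(onz(t,*T(*p),95).round(1))
E
python3 -m creep '[[0.3,22.5,-43.5,0,0,0,0],[0.3,22.5,-43.5,0,0,0,0],[0.3,22.5,-43.5,0,0,0,0],[0.3,22.5,-43.5,0,0,0,0],[0.3,22.5,-43.5,0,0,0,0]]'
python3 -m creep '[[0.3,22.5,-43.5,0,0,0,0],[0.3,22.5,-43.5,0,0,0,0],[0.3,0,0,0,0,0,0]]'
```

```text
[ 452.1 -233.5   95. ]
[ 452.3 -292.6   95. ]
[ 436.7 -233.2   95. ]
[ 436.9 -291.8   95. ]
[ 444.5 -262.5   95. ]
time_s: 5.12
ee_pos: [435.7, 223.3, 213.1]
ee_rot: [-180.0, -0.1, 20.5]
force: [1.3, -0.4, 0.1]
gripper_width: 63.7
time_s: 5.5
ee_pos: [447.4, 321.6, 212.4]
ee_rot: [-179.9, -0.1, 20.7]
force: [0.0, -0.7, -0.0]
gripper_width: 64.0
```

```bash
python3 -m creep '[[0.3,0,0,50,0,0,0],[0.3,0,0,50,0,0,0],[0.3,0,0,50,0,0,0],[0.3,0,0,30,0,0,0],[0.3,0,0,18,0,0,0]]'
python3 -m creep '[[0.3,0,0,0,0,0,0]]'
python3 - <<'E'
from h import *
grab('top','top3');grab('scene','scene3')
crop('scene3',260,240,400,380,5,'d3')
E
```

```text
time_s: 6.12
ee_pos: [446.4, 316.9, 13.3]
ee_rot: [180.0, 0.1, 20.4]
force: [0.8, 0.2, 0.0]
gripper_width: 63.9
time_s: 6.25
ee_pos: [446.2, 317.1, 13.8]
ee_rot: [180.0, 0.2, 20.5]
force: [-1.3, 0.5, 0.1]
gripper_width: 63.8
```

View pics/d3.png

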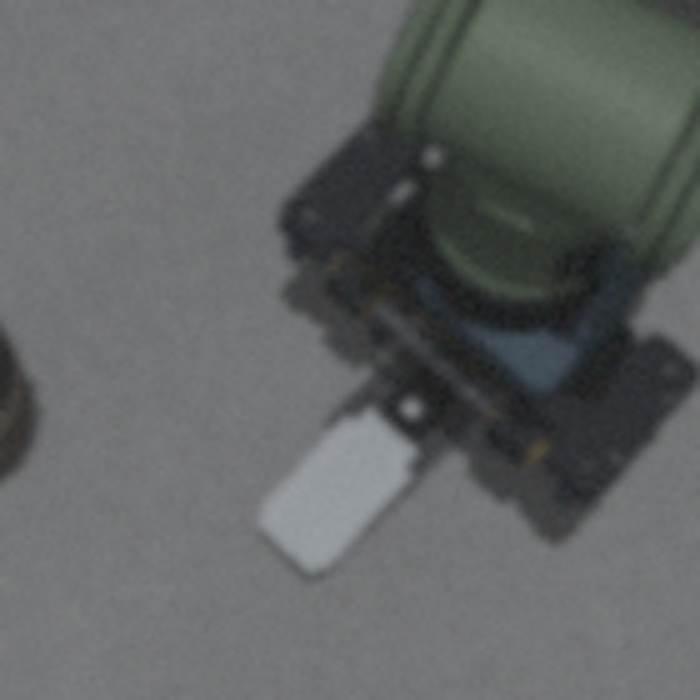

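The fingers straddle the handle, with the front rivet visible at crop (412,408) and the blade undisturbed. I nudge 3 mm to centre, close with 25 N, then lift.

```bash
python3 -m creep '[[0.3,2,-3,0,0,0,0],[0.85,0,0,0,0,0,0],[0.85,0,0,0,0,0,0],[0.85,0,0,0,0,0,0],[0.85,0,0,0,0,0,0]]' 25
```

```text
time_s: 6.98
ee_pos: [447.8, 322.1, 14.9]
ee_rot: [180.0, 0.0, 20.5]
force: [0.2, -1.3, 0.3]
gripper_width: 26.6
```

```bash
python3 -m creep '[[1,0,0,0,0,0,0],[1,0,0,0,0,0,0],[1,0,0,-5,0,0,0],[1,0,0,-10,0,0,0],[1,0,0,-15,0,0,0]]' 25;python3 -m creep '[[1,0,0,-20,0,0,0],[1,0,0,-20,0,0,0],[1,0,0,-15,0,0,0],[1,0,0,0,0,0,0],[1,0,0,0,0,0,0]]' 
python3 - <<'E'
from h import *
grab('top','top4');grab('scene','scene4')
crop('scene4',260,240,400,380,5,'d4');crop('top4',100,130,240,230,5,'d4t')
E
```

```text
time_s: 7.6
ee_pos: [447.7, 322.1, 45.6]
ee_rot: [180.0, 0.0, 20.5]
force: [-0.8, -0.5, -1.7]
gripper_width: 22.0
time_s: 8.22
ee_pos: [447.4, 321.8, 99.5]
ee_rot: [180.0, 0.1, 20.5]
force: [0.5, 0.4, -0.6]
gripper_width: 21.9
```

View pics/d4.png

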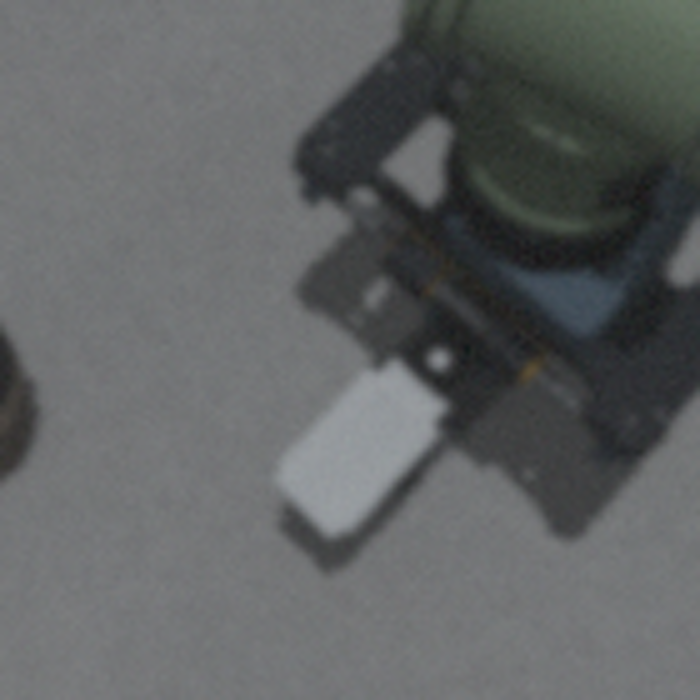

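View pics/d4t.png

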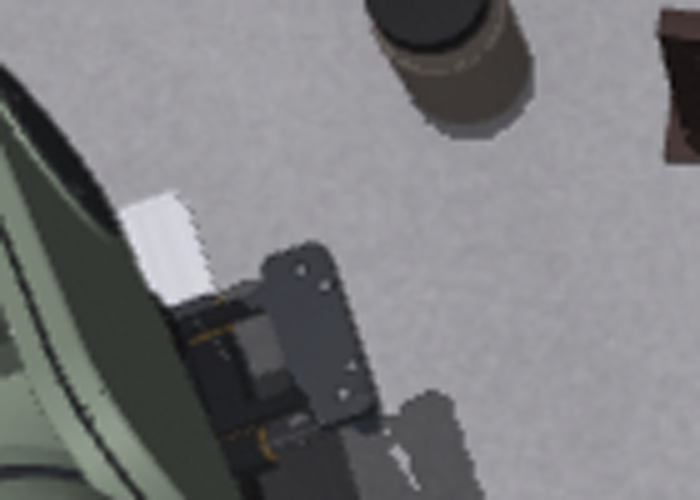

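```bash
python3 - <<'E'
from h import *
s=load('scene4');t=load('top4')
print(onz(s,260+60.7,240+101.6,118.5).round(1),proj(s,(560,363.8,118.5)),260+60.7,240+101.6)
print(onz(t,100+148/5,130+200/5,118.5).round(1))
for z in (100,110,120):print(z,proj(s,(560,363.8,z)).round(1))
E
```

```text
[555.8 365.1 118.5] [318.58486759 341.88852153] 320.7 341.6
[559.8 361.4 118.5]
100 [318.1 343.9]
110 [318.3 342.8]
120 [318.6 341.7]
```

The scraper is held level: width 22 mm, and the tip is where a level blade would put it, within calibration. Next I turn to the rail's yaw and go in front of it, with the blade lower than the bar.

```bash
python3 -m creep '[[1,0,0,0,0,0,6.55],[1,0,0,0,0,0,6.55],[1,0,0,0,0,0,6.55],[1,0,0,0,0,0,6.55],[1,7.7,20,2.6,0,0,0]]'
python3 -m creep '[[1,7.7,40,2.6,0,0,0],[1,7.7,45,2.6,0,0,0],[1,7.7,45,2.6,0,0,0],[1,7.7,45,2.6,0,0,0],[1,7.7,45,2.6,0,0,0]]'
python3 -m creep '[[1,7.7,30,2.6,0,0,0],[1,0,17,0,0,0,0],[1,0,0,0,0,0,0]]'
python3 - <<'E'
from h import *
grab('top','top5');grab('scene','scene5')
crop('scene5',190,160,330,280,5,'d5');crop('top5',210,110,350,230,5,'d5t')
E
```

```text
time_s: 8.95
ee_pos: [453.4, 301.6, 96.6]
ee_rot: [180.0, 0.0, -5.5]
force: [-0.3, 0.2, -1.6]
gripper_width: 22.0
time_s: 9.57
ee_pos: [469.4, 76.3, 83.8]
ee_rot: [180.0, 0.0, -5.6]
force: [0.3, -0.1, -0.5]
gripper_width: 21.7
time_s: 9.95
ee_pos: [472.4, 30.3, 81.5]
ee_rot: [180.0, 0.1, -5.8]
force: [0.0, 0.2, -1.0]
gripper_width: 21.8
```

View pics/d5.png

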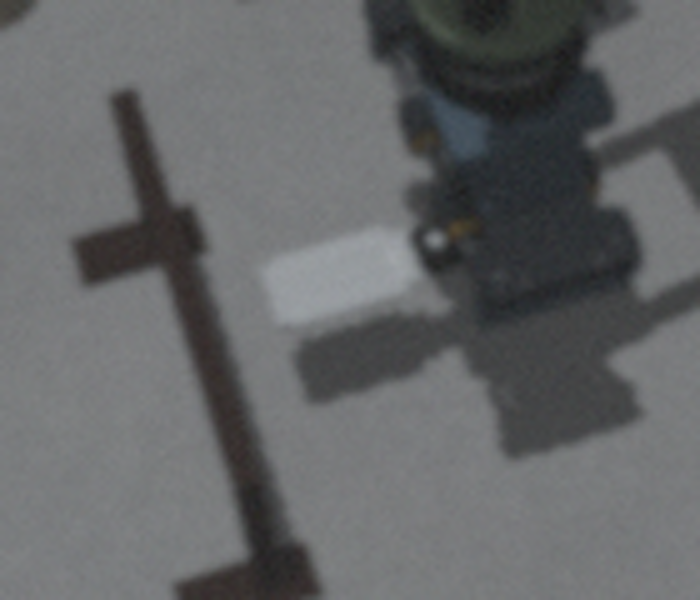

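View pics/d5t.png

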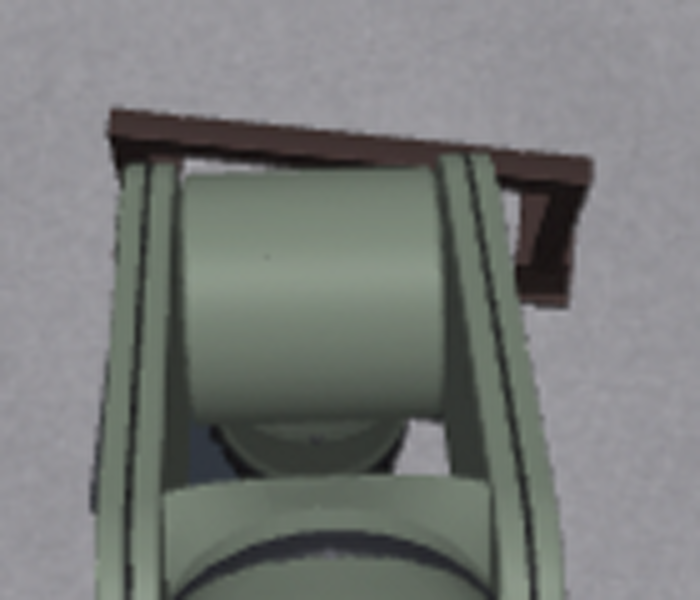

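The blade is level in front of the bar's free span (scene crop: tip near (270,297), bar at about (215,350)), clear of the posts. Forward 60 mm puts about 30 mm of blade under the bar, then I raise to contact.

```bash
python3 -m creep '[[1,15,0,0,0,0,0],[1,15,0,0,0,0,0],[1,15,0,0,0,0,0],[1,15,0,0,0,0,0],[1,0,0,0,0,0,0]]'
python3 -m creep '[[1,0,0,-6,0,0,0],[1,0,0,-5,0,0,0],[1,0,0,-4,0,0,0],[1,0,0,0,0,0,0]]'
python3 - <<'E'
from h import *
grab('scene','scene6')
crop('scene6',190,160,330,280,5,'d6')
E
```

```text
time_s: 10.68
ee_pos: [534.2, 25.2, 81.6]
ee_rot: [180.0, -0.0, -5.7]
force: [-0.9, -0.4, -0.3]
gripper_width: 21.8
time_s: 11.18
ee_pos: [532.8, 25.3, 97.4]
ee_rot: [-180.0, -0.1, -5.7]
force: [0.6, 0.2, -1.7]
gripper_width: 21.6
```

View pics/d6.png

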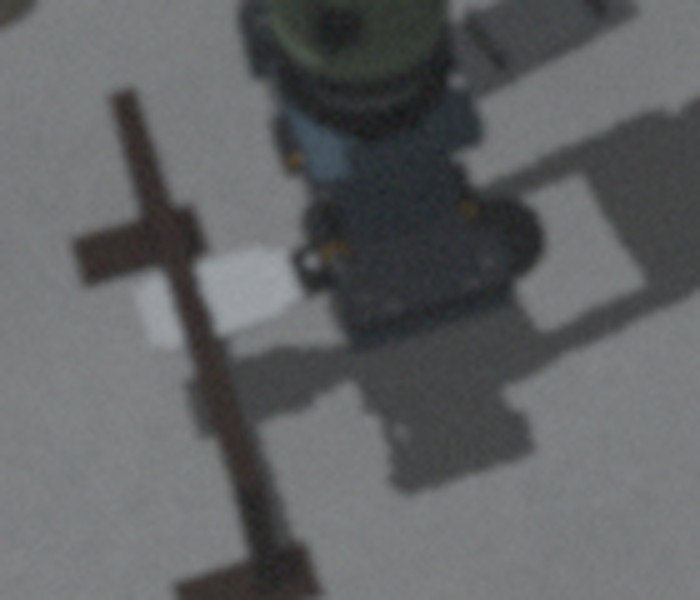

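The blade now runs under the bar (crop (215,290)), with its tip showing beyond it at (155,315). Starting the arc about the edge in ~5° steps.

```bash
python3 -m creep '[[1,0,0,-4,0,0,0],[1,0.5,0,-7.5,0,0,0],[1,1,0,-7.5,0,0,0],[1,1.5,0,-7.5,0,0,0],[1,2.5,0,-7.3,0,0,0]]'
```

```text
time_s: 11.85
ee_pos: [537.6, 24.7, 130.8]
ee_rot: [180.0, 0.1, -5.7]
force: [-0.9, -0.9, -4.5]
gripper_width: 21.8
```

```bash
python3 -m creep '[[1,3,0,-7,0,0,0],[1,3.5,0,-7,0,0,0],[1,4.2,0,-6.5,0,0,0],[1,4.8,0,-6,0,0,0]]'
python3 - <<'E'
from h import *
grab('scene','scene7')
crop('scene7',190,140,330,260,5,'d7')
E
```

```text
time_s: 12.35
ee_pos: [553.2, 23.2, 157.3]
ee_rot: [180.0, 0.1, -5.7]
force: [-3.5, -0.6, -3.5]
gripper_width: 22.3
```

View pics/d7.png

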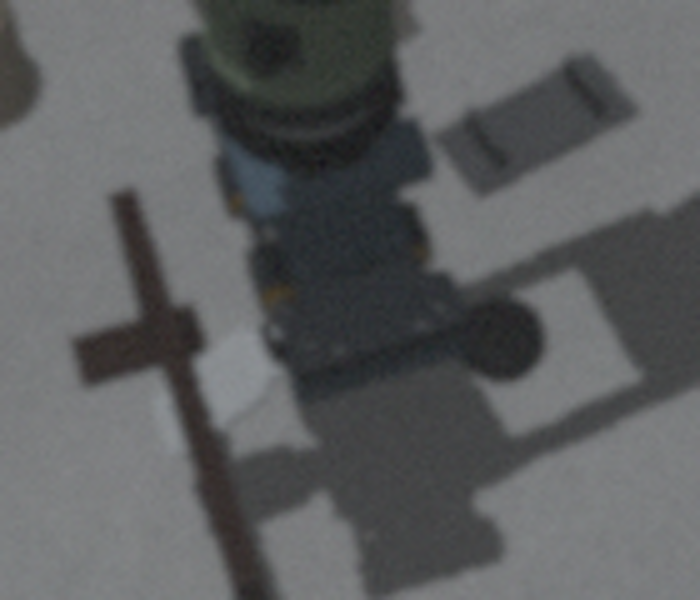

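The blade is tilting under the bar (crop (235,380)) at a force of about 5 N, and the geometry gives θ of about 39°. Continuing.

```bash
python3 -m creep '[[1,5.2,0,-5.6,0,0,0],[1,5.6,0,-5.2,0,0,0],[1,6,0,-4.7,0,0,0],[1,6.4,0,-4.2,0,0,0],[1,6.8,0,-3.5,0,0,0]]'
```

```text
time_s: 13.02
ee_pos: [583.7, 20.2, 180.7]
ee_rot: [180.0, 0.0, -5.7]
force: [-5.7, 0.5, -1.1]
gripper_width: 21.8
```

```bash
python3 -m creep '[[1,7,0,-3,0,0,0],[1,7.2,0,-2.5,0,0,0],[1,7.4,0,-1.8,0,0,0]]'
python3 - <<'E'
from h import *
grab('scene','scene8')
crop('scene8',190,120,330,240,5,'d8')
E
```

```text
time_s: 13.4
ee_pos: [605.3, 18.1, 188.4]
ee_rot: [180.0, -0.0, -5.7]
force: [-6.0, 0.0, 0.3]
gripper_width: 22.1
```

View pics/d8.png

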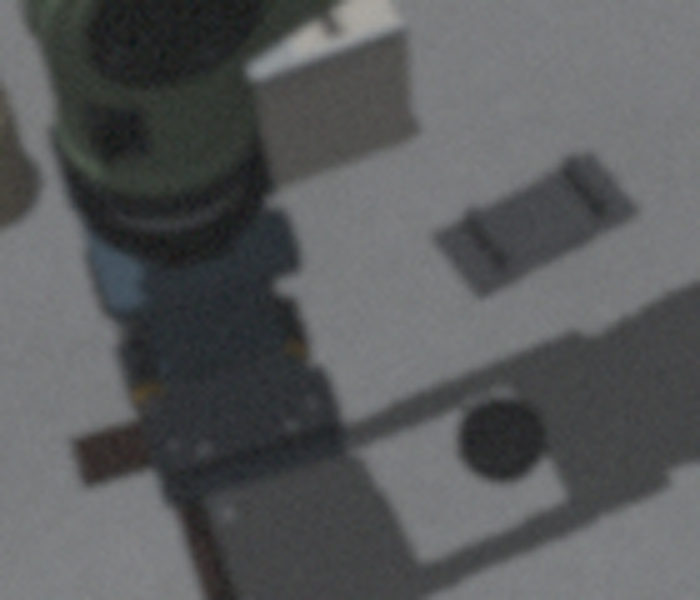

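The gripper hides the blade, but the geometry gives about 80°, with 6 N horizontal. I need another ~16 mm.

```bash
python3 -m creep '[[1,6,0,-1.2,0,0,0],[1,5,0,-0.6,0,0,0],[1,3,0,0,0,0,0],[1,0,0,0,0,0,0]]'
```

```text
time_s: 13.95
ee_pos: [619.4, 16.7, 190.2]
ee_rot: [-180.0, -0.1, -5.7]
force: [-4.2, 0.3, 0.5]
gripper_width: 21.9
```

```bash
python3 -m creep '[[1,2,0,0,0,0,0],[1,0,0,0,0,0,0]]'
```

```text
time_s: 14.2
ee_pos: [621.1, 16.5, 190.1]
ee_rot: [-180.0, -0.0, -5.7]
force: [-5.4, 0.9, 1.6]
gripper_width: 21.8
```

```bash
python3 -m creep '[[1,-12,0,0,0,0,0],[1,-25,0,0,0,0,0],[1,-30,0,0,0,0,0],[1,-30,0,-25,0,0,0],[1,-20,0,-25,0,0,0]]'
python3 -m creep '[[1,0,0,0,0,0,0]]'
python3 - <<'E'
from h import *
grab('scene','scene9');grab('top','top9')
crop('scene9',190,80,350,200,5,'d9');crop('top9',200,130,340,250,5,'d9t')
E
```

```text
time_s: 14.82
ee_pos: [504.5, 28.2, 240.7]
ee_rot: [-180.0, -0.3, -5.7]
force: [0.7, -0.8, -1.0]
gripper_width: 22.0
time_s: 14.95
ee_pos: [505.9, 28.2, 242.3]
ee_rot: [-179.9, -0.5, -5.7]
force: [0.1, 0.5, -1.3]
gripper_width: 21.8
```

View pics/d9.png

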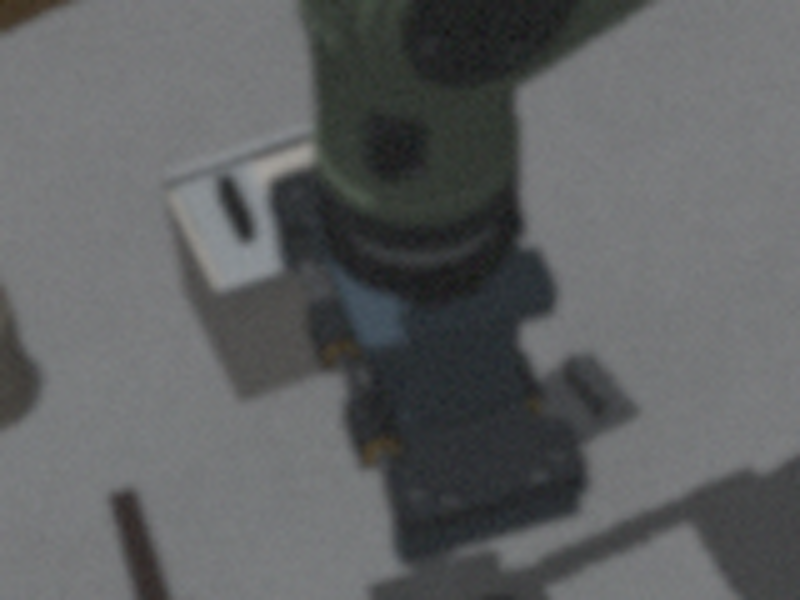

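View pics/d9t.png

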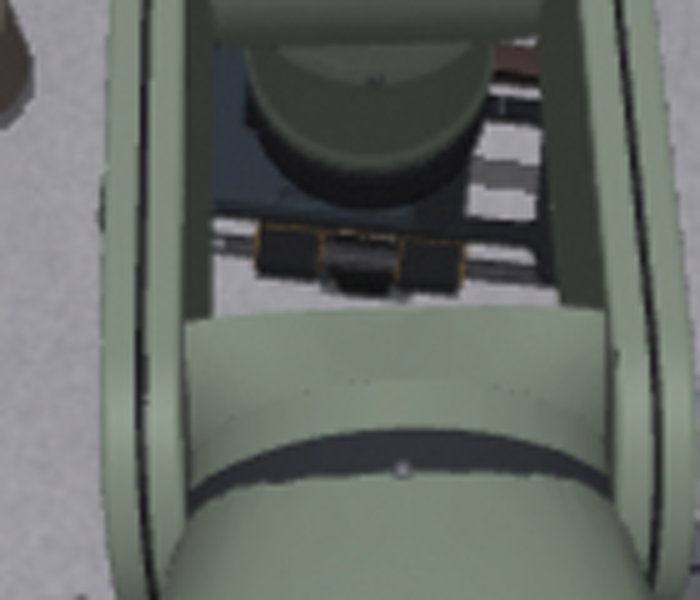

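The gripper itself hides the blade from both cameras. I tilt the tool forward 40° to bring the blade into view and measure its angle in the fingers.

```bash
python3 -m creep '[[1,0,0,-8,0,10,0],[1,0,0,-8,0,10,0],[1,0,0,-8,0,10,0],[1,0,0,-8,0,10,0],[1,0,0,0,0,0,0]]'
python3 - <<'E'
from h import *
grab('scene','scene10');grab('top','top10')
print(state()['ee_pos'],state()['ee_rot'])
crop('scene10',170,100,310,220,5,'d10');crop('top10',200,110,340,230,5,'d10t')
E
```

```text
time_s: 15.68
ee_pos: [492.5, 28.8, 265.6]
ee_rot: [179.8, -39.5, -5.5]
force: [0.2, 0.3, -0.7]
gripper_width: 21.5
[497.80741659  29.13669256 270.30217022] [-179.99286343  -39.97613794   -5.68193551]
```

View pics/d10.png

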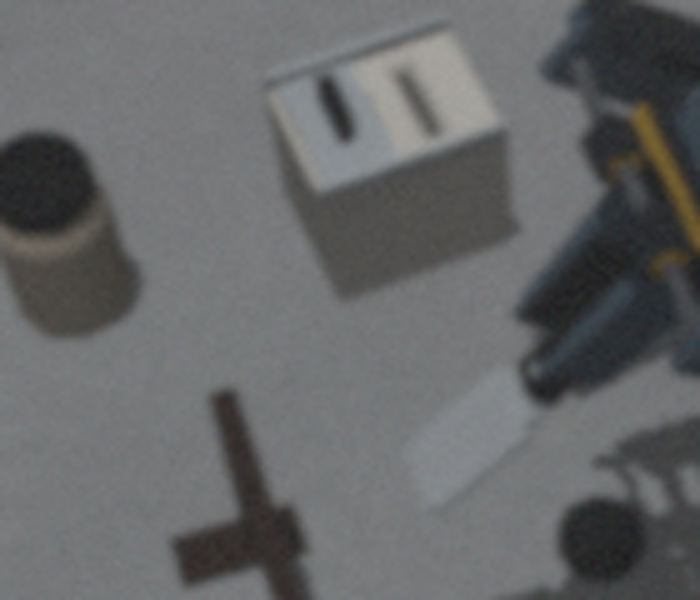

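View pics/d10t.png

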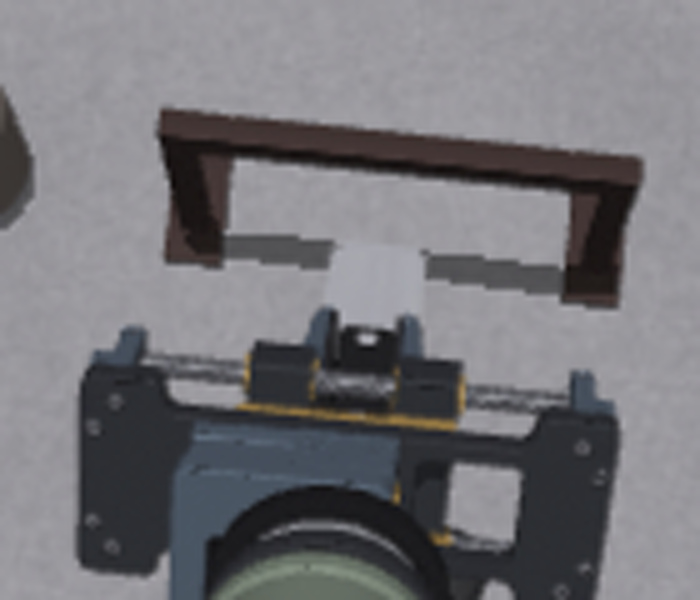

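The blade is visible now: scene crop tip edge from (405,455) to (435,505), top crop tip edge from (333,244) to (430,250).

```bash
cat > tip.py <<'E'
from h import *
from scipy.spatial.transform import Rotation as Ro
def tipangle(sp,tp,s,t,pos,rot):
    R=Ro.from_euler('xyz',rot,degrees=True).as_matrix();g=np.array(pos)+R@[0,0,hold_point_z]
    c1,r1=ray(t,*tp);c2,r2=ray(s,*sp);r1/=np.linalg.norm(r1);r2/=np.linalg.norm(r2)
    k=np.linalg.lstsq(np.c_[r1,-r2],c2-c1,rcond=None)[0];P=(c1+k[0]*r1+c2+k[1]*r2)/2
    q=R.T@(P-g); print('tri',P.round(1),'gap',np.linalg.norm(c1+k[0]*r1-c2-k[1]*r2).round(1),'tool',q.round(1),'len',np.linalg.norm(q).round(1),'ang',np.degrees(np.arctan2(q[0],q[2])).round(1))
    for c,r in((c1,r1),(c2,r2)):
        n=R[:,1];X=c+r*(n@(g-c))/(n@r);q=R.T@(X-g);print(' plane',X.round(1),q.round(1),np.linalg.norm(q).round(1),np.degrees(np.arctan2(q[0],q[2])).round(1))
        # sphere of 120 about g
    c,r=c1,r1;b=r@(c-g);cc=(c-g)@(c-g)-120**2
    if b*b>cc:
        for sg in(-1,1):
            q=R.T@(c+r*(-b+sg*np.sqrt(b*b-cc))-g);print(' top120',q.round(1),np.degrees(np.arctan2(q[0],q[2])).round(1))
E
python3 - <<'E'
from tip import *
s=load('scene10');t=load('top10')
st=state()
tipangle((170+420/5-.4,100+481/5-.4),(200+381/5-.4,110+247/5-.4),s,t,[497.5,29,269.9],[-180,-39.98,-5.68])
E
```

```text
tri [559.2  25.9 199.3] gap 4.7 tool [  1.9  -3.  112.6] len 112.6 ang 1.0
 plane [538.2  24.9 269. ] [30.8  0.  45.8] 55.2 33.9
 plane [556.2  23.2 191.5] [ -5.2  -0.  116.8] 116.9 -2.5
 top120 [ 83.6   3.2 -86. ] 135.8
 top120 [  1.1  -1.8 120. ] 0.5
```

The blade lies within about 2° of the tool axis, and the tip is about 117–120 mm from the grip, as it should be. Tilt back, set yaw -0.5°, and carry it high over the slot.

```bash
python3 -m creep '[[1,0,0,0,0,-10,0],[1,0,0,0,0,-10,0],[1,0,0,0,0,-10,0],[1,0,0,0,0,-10,0],[1,0,0,0,0,0,-5.2]]'
python3 -m creep '[[1,-7.2,25,0,0,0,0],[1,-7.2,42,0,0,0,0],[1,-7.2,45,0,0,0,0],[1,-7.2,45,0,0,0,0],[1,-7.2,45,0,0,0,0]]'
python3 -m creep '[[1,-7.2,42,0,0,0,0],[1,-7.2,30,0,0,0,0],[1,0,17,0,0,0,0],[1,0,0,0,0,0,0],[1,0,0,0,0,0,0]]'
python3 -m creep '[[1,0,0,0,0,0,0]]'
```

```text
time_s: 16.4
ee_pos: [502.6, 28.8, 269.3]
ee_rot: [-179.9, 0.0, -0.4]
force: [-0.8, -0.2, -1.3]
gripper_width: 21.8
time_s: 17.02
ee_pos: [461.6, -175.5, 270.5]
ee_rot: [-179.9, -0.2, -0.5]
force: [0.5, 0.1, -0.5]
gripper_width: 21.6
time_s: 17.65
ee_pos: [444.3, -261.0, 269.7]
ee_rot: [-179.9, -0.0, -0.4]
force: [0.5, -0.1, -1.3]
gripper_width: 21.7
time_s: 17.77
ee_pos: [443.9, -260.7, 269.8]
ee_rot: [-180.0, -0.0, -0.4]
force: [-0.2, -0.1, -0.4]
gripper_width: 22.1
```

```bash
python3 -m creep '[[1,0,1.5,30,0,0,0],[1,0,0,20,0,0,0],[1,0,0,8,0,0,0],[1,0,0,0,0,0,0]]'
python3 - <<'E'
from h import *
grab('scene','scene11');grab('top','top11')
print(state()['ee_pos'],state()['ee_rot'])
crop('scene11',200,60,320,160,6,'d11');crop('top11',340,150,460,250,6,'d11t')
E
```

```text
time_s: 18.27
ee_pos: [443.6, -262.7, 211.8]
ee_rot: [-180.0, 0.0, -0.4]
force: [0.7, -0.9, -1.2]
gripper_width: 21.9
[ 444.05077903 -263.24735432  212.64526984] [ 1.79942632e+02 -9.36556095e-02 -4.71117525e-01]
```

View pics/d11.png

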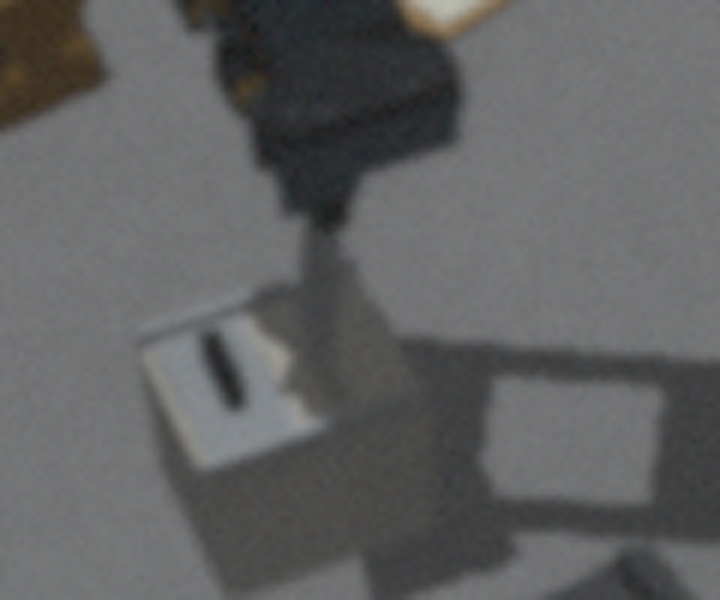

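View pics/d11t.png

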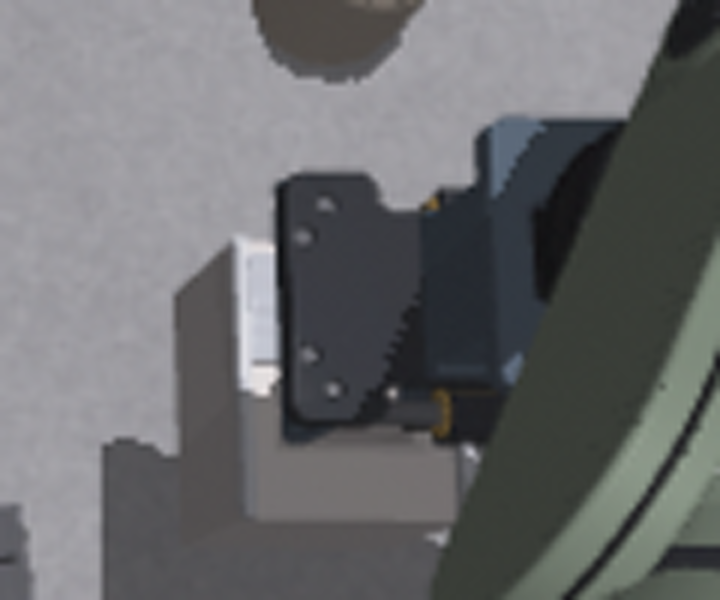

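The scene view shows the blade edge-on above the shaded slot (crop (325,300)). I stretch the contrast and mark where the slot mouth should be.

```bash
python3 - <<'E'
from h import *
d=load('scene11')
p=proj(d,(444.5,-262.5,95));q=proj(d,(444,-263,111.5));print(p,q)
s0=load('scene10');print('slot in scene10 pred',proj(s0,(444.5,-262.5,95)),'seen',170+418/5-.4,100+101/5-.4)
im=cv2.imread('pics/scene11.png')[85:135,235:285];im=cv2.resize(im,None,fx=12,fy=12,interpolation=cv2.INTER_CUBIC)
g=cv2.cvtColor(im,cv2.COLOR_BGR2GRAY).astype(float);g=np.clip((g-50)*3.0,0,255).astype('uint8');cv2.imwrite('pics/d11c.png',g)
im=cv2.imread('pics/scene10.png')[90:140,220:280];cv2.imwrite('pics/d10c.png',cv2.resize(im,None,fx=12,fy=12,interpolation=cv2.INTER_CUBIC))
E
```

```text
[252.57549792 119.55114808] [252.2676447  115.39316286]
slot in scene10 pred [252.57549792 119.55114808] seen 253.2 119.8
```

View pics/d11c.png

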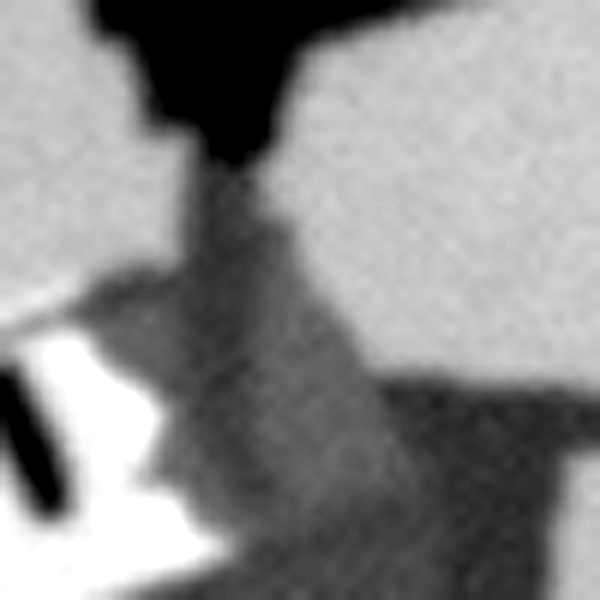

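View pics/d10c.png

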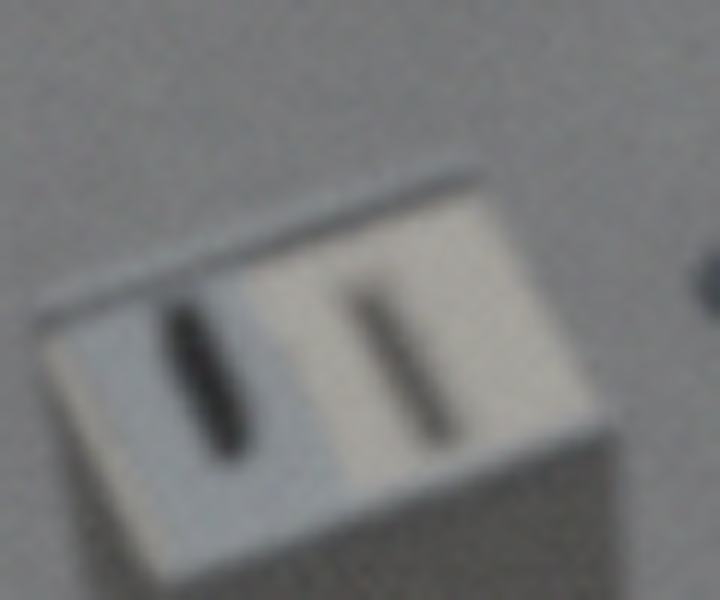

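The predicted slot mouth (252.6,119.6) agrees with the seen one (253,120), and the blade stands over it. Descend slowly, watching forces.

```bash
python3 -m creep '[[1,0.5,0,8,0,0,0],[1,0,0,6,0,0,0],[1,0,0,5,0,0,0],[1,0,0,0,0,0,0]]'
```

```text
time_s: 18.88
ee_pos: [443.9, -263.2, 194.5]
ee_rot: [180.0, -0.0, -0.5]
force: [-3.2, 1.7, 11.4]
gripper_width: 21.9
```

```bash
python3 -m creep '[[1,0,0,4,0,0,0],[1,0,0,4,0,0,0],[1,0,0,4,0,0,0],[1,0,0,0,0,0,0]]'
```

```text
time_s: 19.38
ee_pos: [443.4, -262.9, 179.8]
ee_rot: [-180.0, 0.1, -0.5]
force: [-0.9, -0.4, -1.5]
gripper_width: 22.0
```

There was a brief 11 N contact at the chamfer, then it went free. A look before going on.

```bash
python3 - <<'E'
from h import *
grab('scene','scene12')
im=cv2.imread('pics/scene12.png')[75:135,225:295];im=cv2.resize(im,None,fx=10,fy=10,interpolation=cv2.INTER_CUBIC)
g=cv2.cvtColor(im,cv2.COLOR_BGR2GRAY).astype(float);g=np.clip((g-50)*3.0,0,255).astype('uint8');cv2.imwrite('pics/d12c.png',g)
E
```

```text
(no output)
```

View pics/d12c.png

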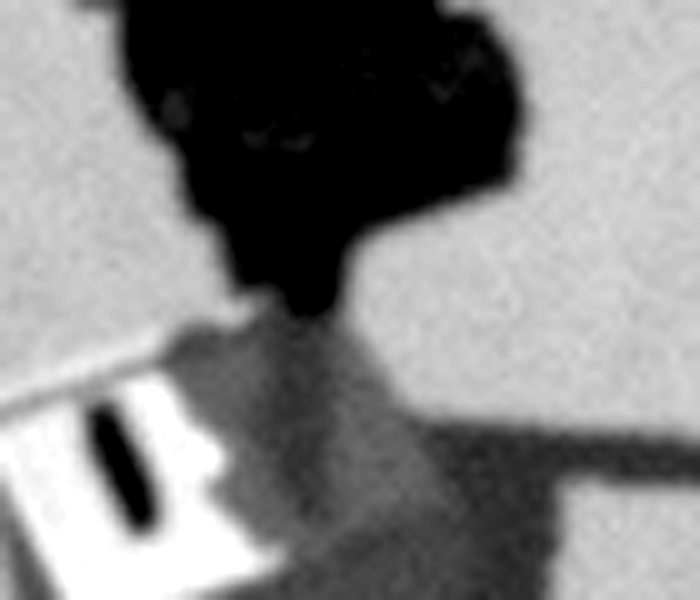

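The blade runs straight down into the slot (crop (300,430)), with no side kick. Continue.

```bash
python3 -m creep '[[1,0,0,6,0,0,0],[1,0,0,6,0,0,0],[1,0,0,6,0,0,0],[1,0,0,6,0,0,0],[1,0,0,0,0,0,0]]'
```

```text
time_s: 20.05
ee_pos: [445.1, -263.4, 156.4]
ee_rot: [180.0, -0.1, -0.5]
force: [4.7, 0.2, -4.0]
gripper_width: 21.8
```

```bash
python3 -m creep '[[1,0,0,6,0,0,0],[1,0,0,6,0,0,0],[1,0,0,5,0,0,0],[1,0,0,4,0,0,0],[1,0,0,0,0,0,0]]'
```

```text
time_s: 20.68
ee_pos: [448.6, -265.3, 141.4]
ee_rot: [179.6, -0.7, -0.5]
force: [5.9, 1.5, 24.7]
gripper_width: 22.0
```

It stops early: 25 N up at z = 141, where I expected 126, and it drifts +x by 4 mm. I'll look and read the moments before any more pushing.

```bash
python3 - <<'E'
from h import *
s=state();print(s['ee_pos'].round(1),s['ee_rot'].round(2),s['force'].round(1),s['torque'].round(2))
grab('scene','scene13');grab('top','top13')
im=cv2.imread('pics/scene13.png')[75:145,220:300];im=cv2.resize(im,None,fx=9,fy=9,interpolation=cv2.INTER_CUBIC)
g=np.clip((im.astype(float)-35)*2.4,0,255).astype('uint8');cv2.imwrite('pics/d13c.png',g)
crop('top13',340,150,460,250,6,'d13t')
E
```

```text
[ 448.6 -265.3  141.4] [179.63  -0.71  -0.49] [ 5.9  1.5 24.7] [ 0.33 -0.41  0.02]
```

View pics/d13c.png

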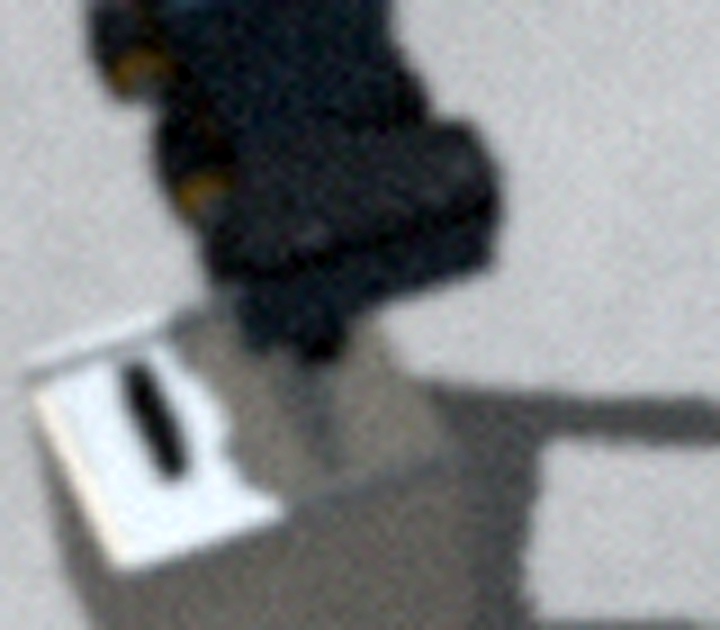

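View pics/d13t.png

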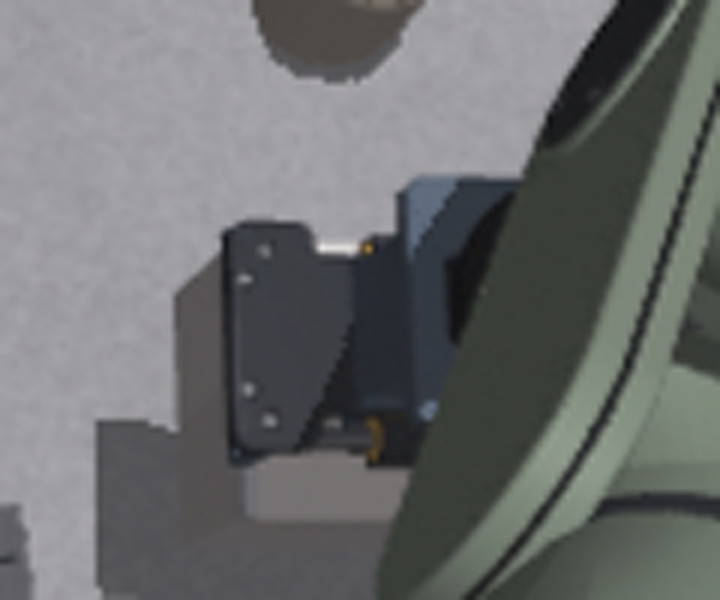

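The blade is in the slot (crop (320,430)) and nothing else is near the fingers, so it is probably wedged slightly. The wall pushes towards +x. I back up a little, yield +x, and try again gently.

```bash
python3 -m creep '[[1,0,0,-6,0,0,0],[1,0,0,-4,0,0,0],[1,0,0,0,0,0,0],[1,0,0,0,0,0,0]]'
python3 - <<'E'
from h import *
s=state();print(s['ee_pos'].round(1),s['ee_rot'].round(2),s['force'].round(1),s['torque'].round(2))
E
python3 -m creep '[[1,2,0,0,0,0,0],[1,0,0,0,0,0,0]]'
```

```text
time_s: 21.28
ee_pos: [447.6, -264.6, 143.7]
ee_rot: [179.8, -0.4, -0.5]
force: [15.4, -3.8, -19.2]
gripper_width: 21.8
[ 447.6 -264.6  143.7] [179.83  -0.41  -0.49] [ 15.4  -3.8 -19.2] [-1.01 -2.96  0.05]
time_s: 21.52
ee_pos: [447.9, -264.1, 144.7]
ee_rot: [179.9, -0.2, -0.5]
force: [8.1, -1.4, -7.0]
gripper_width: 21.8
```

Moving +x relieves it (15 → 8 N), so the grip needs to go further +x.

```bash
python3 -m creep '[[1,2,0,0,0,0,0],[1,0,0,0,0,0,0]]'; python3 -m creep '[[1,1,0,0,0,0,0],[1,0,0,0,0,0,0]]'
python3 - <<'E'
from h import *
s=state();print(s['ee_pos'].round(1),s['ee_rot'].round(2),s['force'].round(1),s['torque'].round(2))
E
```

```text
time_s: 21.78
ee_pos: [448.1, -263.5, 145.4]
ee_rot: [180.0, -0.0, -0.5]
force: [4.4, -1.7, -1.9]
gripper_width: 21.9
time_s: 22.02
ee_pos: [448.3, -263.1, 145.6]
ee_rot: [-180.0, 0.1, -0.5]
force: [0.9, -0.7, -1.1]
gripper_width: 21.7
[ 448.3 -263.1  145.6] [-1.7999e+02  8.0000e-02 -4.9000e-01] [ 0.9 -0.7 -1.1] [-0.24 -0.42 -0.04]
```

Free now at x = 448.3. That fits the scene estimate that the tip sits ~5 mm towards -x of the tool axis. Down again gently.

```bash
python3 -m creep '[[1,0,0,3,0,0,0],[1,0,0,3,0,0,0],[1,0,0,0,0,0,0]]'
```

```text
time_s: 22.4
ee_pos: [448.8, -263.1, 140.3]
ee_rot: [180.0, 0.0, -0.5]
force: [1.3, 0.9, 4.9]
gripper_width: 21.8
```

```bash
python3 -m creep '[[1,0.3,0,3,0,0,0],[1,0,0,0,0,0,0]]'
```

```text
time_s: 22.65
ee_pos: [449.2, -263.4, 138.2]
ee_rot: [179.9, -0.0, -0.5]
force: [0.9, -0.1, 9.2]
gripper_width: 21.9
```

```bash
python3 - <<'E'
from h import *
d=grab('scene','scene14')
im=cv2.imread('pics/scene14.png')[90:140,230:290];im=cv2.resize(im,None,fx=12,fy=12,interpolation=cv2.INTER_CUBIC)
g=np.clip((im.astype(float)-25)*2.8,0,255).astype('uint8')
P=lambda p:tuple(int(round(c)) for c in ((proj(d,p)-[230,90]+.5)*12-.5))
g0=g.copy()
for y in(-243,-282):print('slot end',P((444.5,y+0,95)))
for zt in (25,38):
    print('tip',zt,'handle front end corners',[P((445+dx,-263+dy,zt+75)) for dx,dy in((8,11),(8,-11),(-8,11),(-8,-11))])
print('finger end',[P((449+dx,-263+dy,138)) for dx,dy in((16,11),(16,-11),(-16,11),(16,38),(-16,38))])
cv2.imwrite('pics/d14.png',g)
E
```

```text
slot end (309, 419)
slot end (244, 302)
tip 25 handle front end corners [(259, 390), (222, 323), (323, 367), (285, 301)]
tip 38 handle front end corners [(255, 352), (218, 285), (319, 329), (282, 263)]
finger end [(197, 296), (160, 228), (329, 249), (244, 380), (377, 333)]
```

View pics/d14.png

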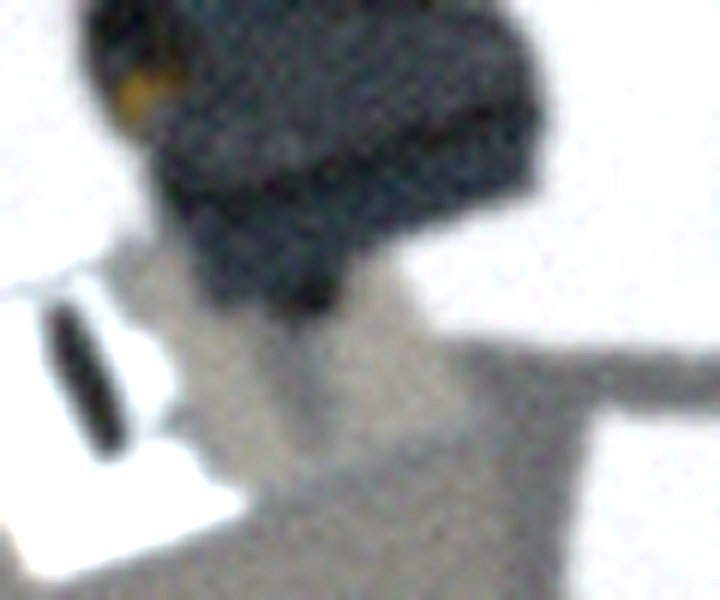

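In this crop the handle's front end (305,312) sits about 10 mm higher against the fingers than in the previous ones. So the scraper slipped up in the grip, and the blade leans with its tip towards -x, wedged at about 46 mm depth. I'll turn the tool so the blade stands upright, pivoting about the blade in the slot (66 mm below the TCP), after easing up slightly.

```bash
python3 -m creep '[[1,0,0,-3,0,0,0],[1,-2.3,0,0,0,2,0],[1,0,0,0,0,0,0]]' 30
python3 -m creep '[[1,-2.3,0,0,0,2,0],[1,0,0,0,0,0,0]]'
```

```text
time_s: 23.08
ee_pos: [449.3, -263.3, 139.1]
ee_rot: [180.0, -2.3, -0.6]
force: [11.3, -0.7, -7.2]
gripper_width: 21.9
time_s: 23.32
ee_pos: [449.2, -263.4, 139.8]
ee_rot: [180.0, -4.6, -0.6]
force: [17.2, 1.5, -9.4]
gripper_width: 21.7
```

```bash
python3 - <<'E'
from h import *
s=state();print(s['ee_pos'].round(1),s['ee_rot'].round(2),s['force'].round(1),s['torque'].round(2))
E
python3 -m creep '[[1,-1.2,0,0,0,1,0],[1,0,0,2,0,0,0],[1,0,0,2,0,0,0],[1,0,0,0,0,0,0]]'
```

```text
[ 449.2 -263.4  139.8] [179.97  -4.6   -0.62] [17.2  1.5 -9.4] [ 0.21 -2.22  0.02]
time_s: 23.82
ee_pos: [449.3, -263.4, 139.9]
ee_rot: [179.9, -5.7, -0.6]
force: [9.8, 5.0, 17.2]
gripper_width: 22.1
```

TCP x did not move and the +x force rose to 17 N, so this lean correction is the wrong way round. The grip was too far -x, with the blade bearing on the near mouth edge. I undo it and return to the relieved x.

```bash
python3 -m creep '[[1,0,0,-4,0,0,0],[1,2.9,0,0,0,-2.5,0],[1,2.9,0,0,0,-2.5,0],[1,0,0,0,0,-0.5,0],[1,0,0,0,0,0,0]]'
python3 - <<'E'
from h import *
s=state();print(s['ee_pos'].round(1),s['ee_rot'].round(2),s['force'].round(1),s['torque'].round(2))
E
```

```text
time_s: 24.45
ee_pos: [451.7, -263.4, 139.7]
ee_rot: [180.0, 0.2, -0.5]
force: [6.5, -0.8, -4.4]
gripper_width: 21.7
[ 451.7 -263.4  139.7] [179.97   0.22  -0.52] [ 6.5 -0.8 -4.4] [-0.05 -1.61  0.04]
```

```bash
python3 -m creep '[[1,2,0,0,0,0,0],[1,0,0,0,0,0,0]]'
python3 - <<'E'
from h import *
s=state();print(s['ee_pos'].round(1),s['ee_rot'].round(2),s['force'].round(1),s['torque'].round(2))
d=grab('scene','scene15')
im=cv2.imread('pics/scene15.png')[90:140,230:290];im=cv2.resize(im,None,fx=12,fy=12,interpolation=cv2.INTER_CUBIC)
g=np.clip((im.astype(float)-25)*2.8,0,255).astype('uint8')
cv2.imwrite('pics/d15.png',g)
grab('top','top15');im=cv2.imread('pics/top15.png')[150:250,340:460];cv2.imwrite('pics/d15t.png',cv2.resize(im,None,fx=6,fy=6,interpolation=cv2.INTER_CUBIC))
E
```

```text
time_s: 24.7
ee_pos: [452.0, -263.3, 139.6]
ee_rot: [180.0, 0.4, -0.5]
force: [4.7, -0.5, -4.1]
gripper_width: 22.0
[ 452.  -263.3  139.6] [179.98   0.42  -0.5 ] [ 4.7 -0.5 -4.1] [-0.24 -1.2   0.06]
```

View pics/d15.png

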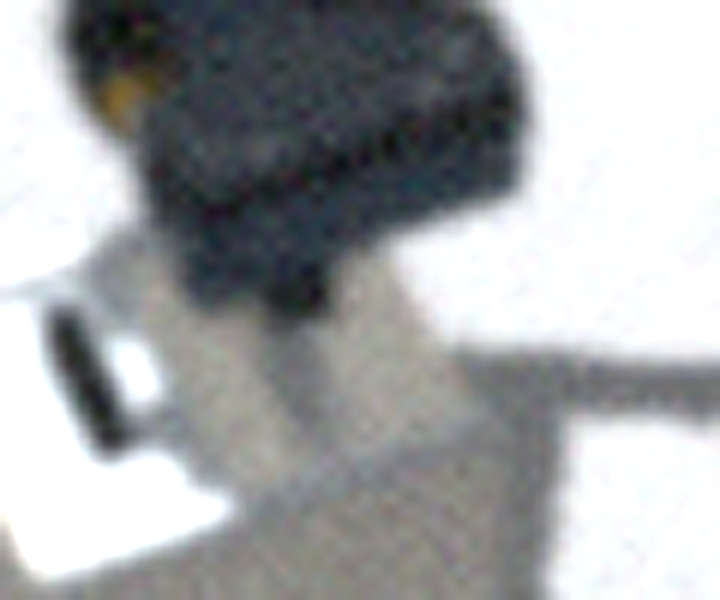

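View pics/d15t.png

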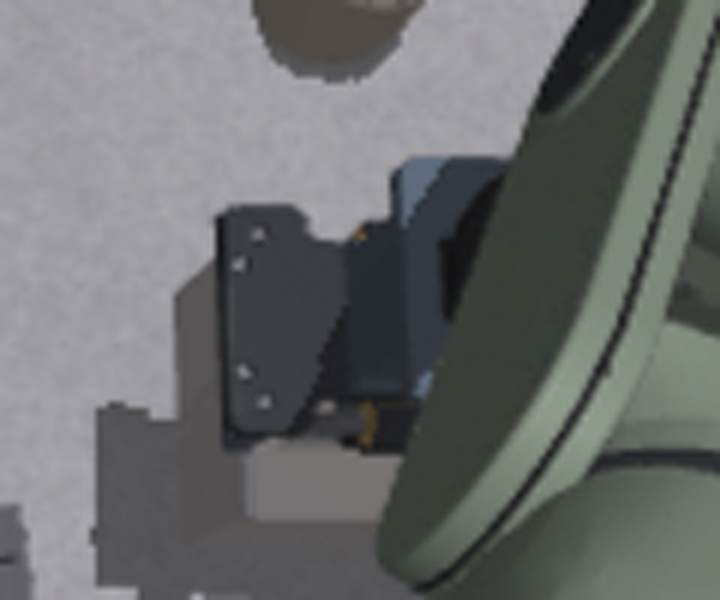

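The handle seems to have shifted in the pads, so I won't push harder. I ease the grip to 5 N (still well over the weight) so the blade can align itself with the slot walls, then read the forces.

```bash
python3 -m creep '[[1,0,0,0,0,0,0],[1,0,0,0,0,0,0],[1,0,0,0,0,0,0]]' 5
python3 - <<'E'
from h import *
s=state();print(s['ee_pos'].round(1),s['ee_rot'].round(2),s['force'].round(1),s['torque'].round(2))
d=grab('scene','scene16')
im=cv2.imread('pics/scene16.png')[90:140,230:290];im=cv2.resize(im,None,fx=12,fy=12,interpolation=cv2.INTER_CUBIC)
g=np.clip((im.astype(float)-25)*2.8,0,255).astype('uint8')
cv2.imwrite('pics/d16.png',g)
E
```

```text
time_s: 25.18
ee_pos: [450.2, -262.8, 139.6]
ee_rot: [-179.9, 0.6, -0.5]
force: [0.6, -0.5, -1.1]
gripper_width: 21.7
[ 450.2 -262.8  139.6] [-179.95    0.62   -0.5 ] [ 0.6 -0.5 -1.1] [ 0.02  0.   -0.02]
```

View pics/d16.png

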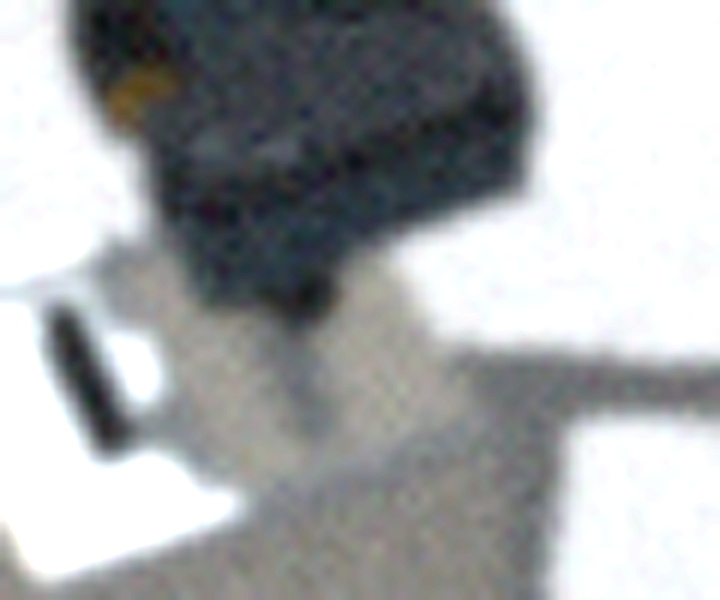

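The forces vanish: the blade was fine and only the grip was strained. The handle now sits about 7 mm to the -x side of the pads' middle (crop (300,310)). With a 3 N grip I slide the pads back over it.

```bash
python3 -m creep '[[1,0,0,0,0,0,0],[1,-2,0,0,0,-0.6,0],[1,-2,0,0,0,0,0],[1,0,0,0,0,0,0]]' 3
python3 - <<'E'
from h import *
s=state();print(s['ee_pos'].round(1),s['ee_rot'].round(2),s['force'].round(1),s['torque'].round(2))
E
```

```text
time_s: 25.72
ee_pos: [447.1, -263.1, 140.0]
ee_rot: [-180.0, 1.1, -0.5]
force: [0.2, -0.5, -0.5]
gripper_width: 21.5
[ 447.1 -263.1  140. ] [-180.      1.11   -0.49] [ 0.2 -0.5 -0.5] [ 0.08 -0.08  0.02]
```

```bash
python3 -m creep '[[1,-2,0,0,0,1.1,0],[1,0,0,0,0,0,0],[1,0,0,0,0,0,0],[1,0,0,2,0,0,0],[1,0,0,2,0,0,0]]' 8
python3 - <<'E'
from h import *
s=state();print(s['ee_pos'].round(1),s['ee_rot'].round(2),s['force'].round(1),s['torque'].round(2))
E
```

```text
time_s: 26.35
ee_pos: [446.4, -263.7, 138.1]
ee_rot: [179.9, -0.2, -0.5]
force: [1.7, 0.8, 9.6]
gripper_width: 22.2
[ 446.4 -263.7  138.1] [179.9   -0.18  -0.49] [1.7 0.8 9.6] [ 0.31 -0.2  -0.01]
```

With 8 N grip the fingers merely slide. The blade is jammed at about 47 mm depth, which means a tilt of about 6°. I'll draw it out, measure the tilt in free air, and come back with the tool tilted to suit.

```bash
python3 -m creep '[[1,0,0,0,0,0,0],[1,0,0,0,0,0,0],[1,0,0,-6,0,0,0],[1,0,0,-8,0,0,0],[1,0,0,-10,0,0,0]]' 25
python3 -m creep '[[1,0,0,-15,0,0,0],[1,0,0,-20,0,0,0],[1,0,0,-30,0,0,0],[1,0,0,-30,0,0,0],[1,0,0,0,0,0,0]]'
python3 -m creep '[[1,0,0,-8,0,10,0],[1,0,0,-8,0,10,0],[1,0,0,-8,0,10,0],[1,0,0,-8,0,10,0],[1,0,0,0,0,0,0]]'
python3 - <<'E'
from h import *
s=state();print(s['ee_pos'].round(1),s['ee_rot'].round(2),s['force'].round(1))
grab('scene','scene17');grab('top','top17')
s=state();print(s['ee_pos'].round(1),s['ee_rot'].round(2),s['force'].round(1))
crop('scene17',190,20,310,120,6,'d17');crop('top17',340,120,460,220,6,'d17t')
E
```

```text
time_s: 26.98
ee_pos: [444.6, -263.0, 160.3]
ee_rot: [-180.0, 0.1, -0.5]
force: [1.0, -0.7, -1.9]
gripper_width: 21.8
time_s: 27.6
ee_pos: [445.4, -263.8, 257.7]
ee_rot: [179.8, -0.2, -0.5]
force: [-0.3, -0.6, -1.9]
gripper_width: 22.1
time_s: 28.22
ee_pos: [434.1, -261.0, 281.4]
ee_rot: [-179.4, -38.9, -0.9]
force: [-0.1, -0.4, 0.4]
gripper_width: 22.0
[ 434.1 -261.   281.4] [-179.45  -38.92   -0.91] [-0.1 -0.4  0.4]
[ 437.2 -262.6  284. ] [-179.79  -39.07   -0.54] [ 0.2 -1.6 -0.4]
```

View pics/d17.png

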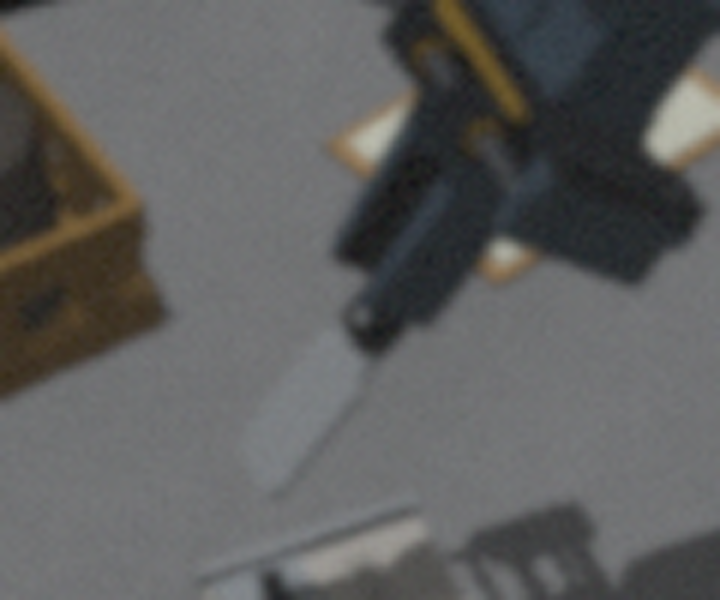

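View pics/d17t.png

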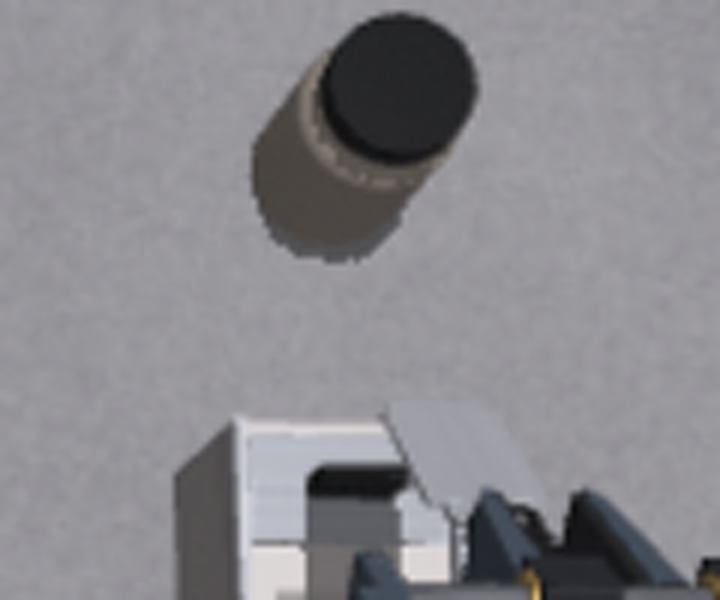

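The tip edge is visible in both views: scene crop (243,448) to (275,497), top crop (385,404) to (492,404).

```bash
python3 - <<'E'
from tip import *
s=load('scene17');t=load('top17')
# handle front end / neck in scene ~ crop(360,335)
for e in ([434.1,-261,281.4],[436,-262,283]):
  tipangle((190+258/6-.4,20+475/6-.4),(340+438/6-.4,120+404/6-.4),s,t,e,[-179.8,-39,-.7])
E
```

```text
tri [ 496.4 -259.1  206.6] gap 7.0 tool [  1.3  -2.3 116.2] len 116.2 ang 0.6
 plane [ 498.9 -261.4  207.4] [  3.8  -0.  117.1] 117.2 1.9
 plane [ 492.8 -261.4  200.4] [ -5.4  -0.  118.7] 118.8 -2.6
 top120 [ 82.8 -65.6 -56.9] 124.5
 top120 [  2.5   1.1 120. ] 1.2
tri [ 496.4 -259.1  206.6] gap 7.0 tool [ -1.2  -3.3 116.2] len 116.3 ang -0.6
 plane [ 499.6 -262.4  204.7] [ 1.000e-01 -0.000e+00  1.197e+02] 119.7 0.1
 plane [ 492.5 -262.3  199.3] [ -8.7   0.  119.4] 119.7 -4.2
 top120 [ 80.8 -67.1 -58.1] 125.7
 top120 [0.0e+00 1.0e-01 1.2e+02] 0.0
```

The two views disagree by ~4° on the tilt, which is too coarse. I turn the gripper so that the scene camera sees the scraper exactly side-on, where the angle between finger and blade can be read within one picture.

```bash
python3 -m creep '[[1,0,0,0,0,-10,0],[1,0,0,0,0,-10,0],[1,0,0,0,0,-10,0],[1,0,0,0,0,-10,0],[1,0,0,0,0,0,9.5]]'
python3 -m creep '[[1,0,0,-5,0,0,9.5],[1,0,0,-5,10,0,0],[1,0,0,-5,10,0,0],[1,0,0,-5,10,0,0],[1,0,0,-5,10,0,0]]'
python3 -m creep '[[1,0,0,0,3,0,0],[1,0,0,0,0,0,0]]'
python3 - <<'E'
from h import *
from scipy.spatial.transform import Rotation as Ro
s=state();print(s['ee_pos'].round(1),s['ee_rot'].round(2))
d=grab('scene','scene18')
p=s['ee_pos'];R=Ro.from_euler('xyz',s['ee_rot'],degrees=True).as_matrix()
for z in(-60,-19,0,60,101):print(z,proj(d,p+R@[0,0,z]).round(1),proj(d,p+R@[8,0,z]).round(1))
u,v=proj(d,p).astype(int);x0,y0=max(u-60,0),max(v-50,0);print(x0,y0)
crop('scene18',x0,y0,x0+120,y0+100,6,'d18')
E
```

```text
time_s: 28.95
ee_pos: [442.4, -262.0, 283.9]
ee_rot: [-180.0, 0.3, -9.8]
force: [-0.6, 0.2, -1.3]
gripper_width: 22.1
time_s: 29.58
ee_pos: [437.4, -267.8, 308.5]
ee_rot: [-139.8, 0.2, -19.2]
force: [0.5, 0.0, -1.6]
gripper_width: 21.8
time_s: 29.82
ee_pos: [436.7, -266.9, 307.1]
ee_rot: [-136.9, 0.3, -19.2]
force: [-0.1, 0.2, -1.2]
gripper_width: 22.0
[ 436.7 -266.9  307.1] [-136.91    0.35  -19.22]
-60 [246.3  31.2] [242.9  31.5]
-19 [248.1  49.7] [244.7  50. ]
0 [248.9  58.1] [245.5  58.4]
60 [251.4  84.2] [248.1  84.4]
101 [253.1 101.5] [249.8 101.7]
188 8
```

View pics/d18.png

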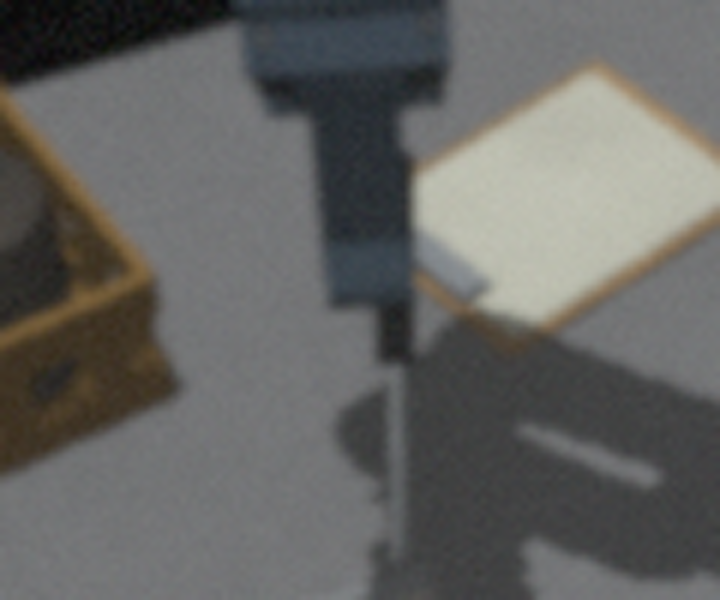

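This settles it. The finger's centre line is at crop u=371, the handle at u=395, and the blade runs (396,370) to (400,555). So the scraper slid about 8.5 mm towards tool -x in the pads and leans about 4.2° with its tip towards tool +x. It has not slipped lengthwise, since the tip is 100 mm beyond the TCP. I turn back and tilt the tool -4.2° so the blade is truly upright. The tip is then 8.8 mm to -x of the TCP.

```bash
python3 -m creep '[[1,0,0,0,-10,0,0],[1,0,0,0,-10,0,0],[1,0,0,0,-10,0,0],[1,0,0,0,-10,0,0],[1,0,0,0,-3,0,0]]'
python3 -m creep '[[1,0,0,0,0,0,-9.4],[1,0,0,0,0,0,-9.4],[1,0,0,0,0,-4.2,0],[1,0,0,0,0,0,0],[1,0,0,0,0,0,0]]'
python3 - <<'E'
from h import *
from scipy.spatial.transform import Rotation as Ro
for i in range(1):
    s=state();R=Ro.from_euler('xyz',s['ee_rot'],degrees=True).as_matrix()
    tip=s['ee_pos']+R@[-1.5,0,100];print(s['ee_pos'].round(1),s['ee_rot'].round(2),tip.round(1)); dv=R.T@(np.array([445.5,-262.5,108])-tip);print('shift',dv.round(1))
E
```

```text
time_s: 30.5
ee_pos: [437.4, -263.7, 311.1]
ee_rot: [179.9, -0.1, -19.0]
force: [0.1, 0.2, -1.0]
gripper_width: 21.6
time_s: 31.12
ee_pos: [436.4, -265.8, 308.9]
ee_rot: [-179.8, 4.2, -0.4]
force: [-0.9, -0.5, -0.9]
gripper_width: 21.8
[ 436.4 -265.8  308.9] [-179.82    4.21   -0.36] [ 427.5 -265.5  209.3]
shift [25.3 -2.8 99.7]
```

```bash
python3 -m creep '[[1,12,-1.4,30,0,0,-0.1],[1,13,-1.4,30,0,0,0],[1,0,0,25,0,0,0],[1,0,0,14,0,0,0],[1,0,0,0,0,0,0]]' 25
python3 -m creep '[[1,0,0,0,0,0,0],[1,0,0,0,0,0,0]]'
python3 - <<'E'
from h import *
from scipy.spatial.transform import Rotation as Ro
s=state();R=Ro.from_euler('xyz',s['ee_rot'],degrees=True).as_matrix()
tip=s['ee_pos']+R@[-1.5,0,100];print(s['ee_rot'].round(2),tip.round(1)); dv=R.T@(np.array([445.5,-262.5,tip[2]])-tip);print('shift',dv.round(1))
d=grab('scene','scene19')
im=cv2.imread('pics/scene19.png')[75:135,225:295];im=cv2.resize(im,None,fx=10,fy=10,interpolation=cv2.INTER_CUBIC)
g=np.clip((im.astype(float)-25)*2.8,0,255).astype('uint8')
P=lambda p:((proj(d,p)-[225,75]+.5)*10-.5).round()
print('slot rim ends',P((445.5,-233,95)),P((445.5,-292,95)),'tip +y corner',P((445.5,-245.5,tip[2])),'-y',P((445.5,-279.5,tip[2])))
cv2.imwrite('pics/d19.png',g)
E
```

```text
time_s: 31.75
ee_pos: [453.1, -263.3, 207.4]
ee_rot: [-179.7, 4.4, -0.3]
force: [-0.0, -0.5, -1.3]
gripper_width: 22.2
time_s: 32.0
ee_pos: [454.2, -263.9, 208.7]
ee_rot: [-179.8, 4.2, -0.3]
force: [0.5, -1.2, -0.6]
gripper_width: 21.8
[-179.83    4.19   -0.34] [ 445.4 -263.6  109.1]
shift [ 0.1 -1.1 -0. ]
slot rim ends [319. 526.] [236. 378.] tip +y corner [298. 461.] -y [250. 375.]
```

View pics/d19.png

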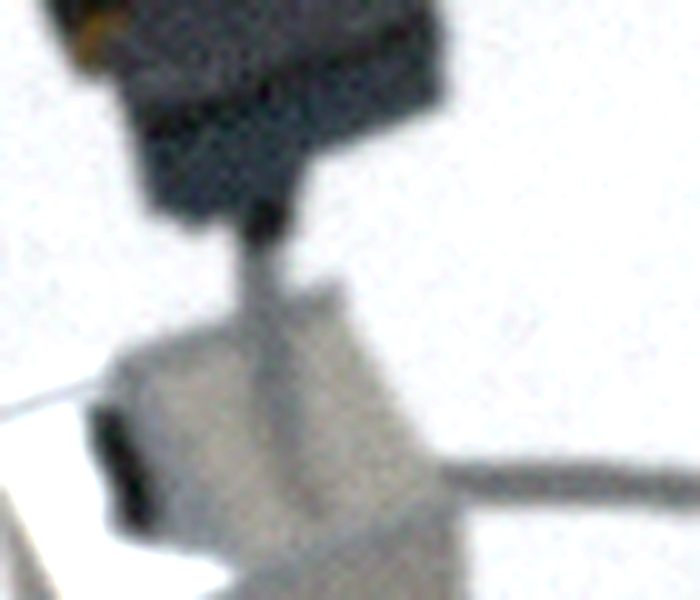

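The blade (lower corner near (298,462)) stands in line with the slot's visible near end at about (318,508), and the predictions match. I descend in small steps along world z: with a 4.2° tool pitch, 10 mm of z goes with about 0.73 mm of tool x.

```bash
python3 -c "
from scipy.spatial.transform import Rotation as Ro
print(Ro.from_euler('xyz',[-180,4.2,-.4],degrees=True).as_matrix().T@[0,0,-10])"
python3 -m creep '[[1,0.2,-1,5,0,0,0],[1,0.4,0,5,0,0,0],[1,0.3,0,4,0,0,0],[1,0,0,0,0,0,0]]'
python3 -m creep '[[1,0.3,0,4,0,0,0],[1,0,0,0,0,0,0]]'
```

```text
[7.32381971e-01 1.22189585e-15 9.97314477e+00]
time_s: 32.55
ee_pos: [453.3, -262.3, 193.0]
ee_rot: [-179.7, 4.4, -0.3]
force: [-1.3, 0.5, -1.1]
gripper_width: 21.8
time_s: 32.8
ee_pos: [453.4, -262.4, 189.3]
ee_rot: [-179.7, 4.3, -0.3]
force: [-0.4, 0.3, -1.0]
gripper_width: 22.3
```

The tip is past the mouth with no contact force. Continue.

```bash
python3 -m creep '[[1,0.4,0,5,0,0,0],[1,0.4,0,5,0,0,0],[1,0.4,0,5,0,0,0],[1,0,0,0,0,0,0]]'
python3 -m creep '[[1,0.4,0,5,0,0,0],[1,0.4,0,5,0,0,0],[1,0,0,0,0,0,0]]'
```

```text
time_s: 33.3
ee_pos: [453.3, -262.2, 173.9]
ee_rot: [-179.7, 4.4, -0.3]
force: [0.6, -0.3, -1.8]
gripper_width: 21.9
time_s: 33.67
ee_pos: [453.4, -262.2, 164.0]
ee_rot: [-179.7, 4.4, -0.3]
force: [-0.2, -0.8, -0.4]
gripper_width: 21.8
```

```bash
python3 -m creep '[[1,0.4,0,5,0,0,0],[1,0.4,0,5,0,0,0],[1,0,0,0,0,0,0]]'
python3 - <<'E'
from h import *
s=state();print(s['ee_pos'].round(1),s['ee_rot'].round(2),s['force'].round(1),s['torque'].round(2))
E
```

```text
time_s: 34.05
ee_pos: [453.4, -262.2, 153.9]
ee_rot: [-179.7, 4.4, -0.3]
force: [0.6, -0.2, -1.6]
gripper_width: 21.8
[ 453.4 -262.2  153.9] [-179.73    4.36   -0.33] [ 0.6 -0.2 -1.6] [-0.01 -0.03 -0.  ]
```

```bash
python3 -m creep '[[1,0.4,0,5,0,0,0],[1,0.4,0,5,0,0,0],[1,0,0,0,0,0,0]]'
python3 -m creep '[[1,0.4,0,5,0,0,0],[1,0.2,0,3,0,0,0],[1,0,0,0,0,0,0]]'
```

```text
time_s: 34.42
ee_pos: [453.5, -262.1, 143.9]
ee_rot: [-179.7, 4.4, -0.3]
force: [0.2, -0.4, -1.6]
gripper_width: 22.0
time_s: 34.8
ee_pos: [453.6, -262.2, 136.1]
ee_rot: [-179.7, 4.3, -0.3]
force: [0.4, 0.7, -0.9]
gripper_width: 21.4
```

The tip is at about 36 mm and force-free. Now to the bottom (expected near TCP z = 125).

```bash
python3 -m creep '[[1,0.3,0,4,0,0,0],[1,0.2,0,3,0,0,0],[1,0,0,0,0,0,0],[1,0,0,0,0,0,0]]'
python3 -m creep '[[1,0.15,0,2,0,0,0],[1,0,0,0,0,0,0]]'
```

```text
time_s: 35.3
ee_pos: [453.8, -262.3, 129.4]
ee_rot: [-179.8, 4.3, -0.3]
force: [0.4, -0.3, -0.9]
gripper_width: 21.7
time_s: 35.55
ee_pos: [453.6, -262.2, 127.2]
ee_rot: [-179.8, 4.3, -0.3]
force: [0.3, -1.4, -0.7]
gripper_width: 22.1
```

```bash
python3 -m creep '[[1,0.15,0,2,0,0,0],[1,0,0,0,0,0,0]]'
```

```text
time_s: 35.8
ee_pos: [453.6, -262.2, 125.2]
ee_rot: [-179.7, 4.3, -0.3]
force: [-1.4, 0.0, -1.3]
gripper_width: 21.8
```

```bash
python3 -m creep '[[1,0.1,0,1.5,0,0,0],[1,0,0,0,0,0,0]]'
python3 -m creep '[[1,0.1,0,1.5,0,0,0],[1,0,0,0,0,0,0]]'
```

```text
time_s: 36.05
ee_pos: [453.6, -262.1, 123.7]
ee_rot: [-179.8, 4.3, -0.3]
force: [0.2, -1.0, -1.3]
gripper_width: 21.9
time_s: 36.3
ee_pos: [453.8, -262.2, 123.4]
ee_rot: [-179.8, 4.3, -0.3]
force: [-1.1, 1.5, 4.9]
gripper_width: 22.1
```

Bottom felt at 123.4 (4.9 N). Release, then rise.

```bash
python3 -m creep '[[0.3,0,0,0,0,0,0],[0.3,0,0,0,0,0,0],[0.3,0,0,0,0,0,0],[0.3,0,0,0,0,0,0]]'
python3 -m creep '[[0.3,0,0,-10,0,0,0],[0.3,0,0,-30,0,0,0],[0.3,0,0,-40,0,0,0],[0.3,0,0,-40,0,0,0],[0.3,0,0,-40,0,0,0]]'
python3 -m creep '[[0.3,-50,0,0,0,0,0],[0.3,-50,0,-30,0,0,0],[0.3,-50,0,0,0,0,0],[0.3,0,-50,0,0,0,0],[0.3,0,-50,0,0,0,0]]'
python3 -m creep '[[0.3,0,-50,0,0,0,0],[0.3,0,0,0,0,0,0]]'
python3 - <<'E'
from h import *
d=grab('scene','scene20');t=grab('top','top20')
crop('scene20',200,70,320,170,6,'d20');crop('top20',340,150,460,250,6,'d20t')
E
```

```text
time_s: 36.8
ee_pos: [453.6, -262.2, 122.3]
ee_rot: [-179.8, 4.3, -0.3]
force: [0.3, -0.5, 0.9]
gripper_width: 59.0
time_s: 37.42
ee_pos: [465.8, -262.9, 284.1]
ee_rot: [-179.8, 4.3, -0.3]
force: [0.4, -0.7, 0.3]
gripper_width: 63.7
time_s: 38.05
ee_pos: [318.2, -161.6, 324.5]
ee_rot: [-179.8, 4.2, -0.6]
force: [-0.3, 0.6, 0.0]
gripper_width: 63.7
time_s: 38.3
ee_pos: [319.0, -110.0, 324.7]
ee_rot: [-179.8, 4.2, -0.0]
force: [-0.3, -1.2, -0.5]
gripper_width: 64.0
```

View pics/d20.png

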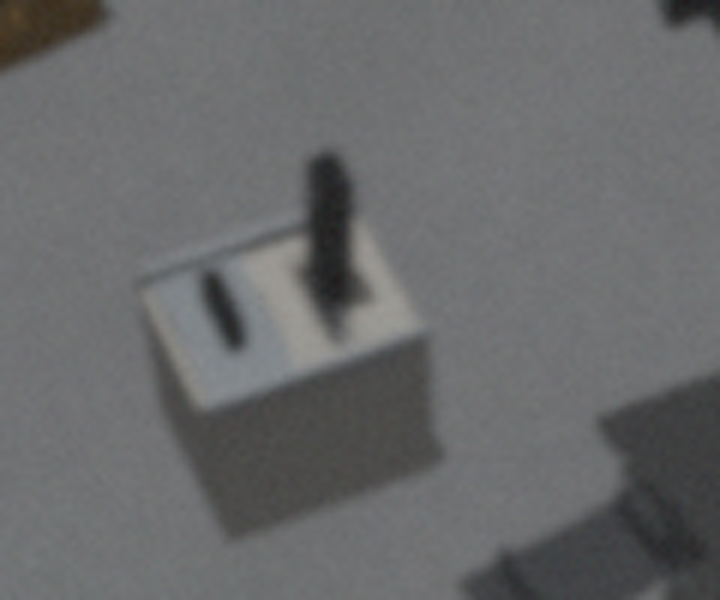

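View pics/d20t.png

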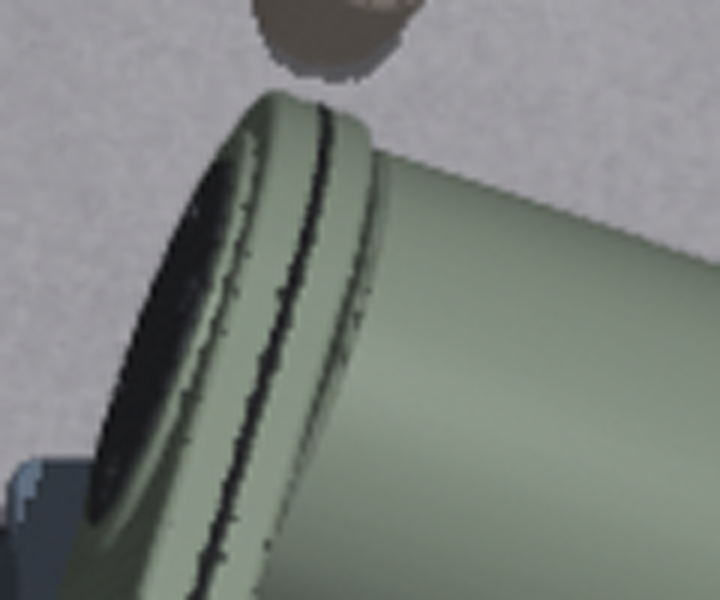

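The scraper stands alone, upright in the slot: handle from (328,155) down to (333,305), shutter tab open at (222,312). One numeric check, then I hand in.

```bash
python3 - <<'E'
from h import *
d=load('scene20')
P=lambda p:((proj(d,p)-[200,70]+.5)*6-.5).round()
for z in(180,190,200):print(z,P((444.5,-262.5,z)))
print('front end +y',P((444.5,-251.5,100)),P((444.5,-251.5,110)))
for o in(36,38,48):print('tab at',o,P((444.5+o,-262.5,121.5)))
s0=load('scene0')
import numpy as np
a=cv2.cvtColor(cv2.imread('pics/scene0.png'),cv2.COLOR_BGR2GRAY).astype(int);b=cv2.cvtColor(cv2.imread('pics/scene20.png'),cv2.COLOR_BGR2GRAY).astype(int)
for n,(x,y) in {'jar2':(179,148),'jar1':(249,318),'cap':(290,208)}.items(): print(n,np.abs(a-b)[y-18:y+18,x-16:x+16].mean().round(1))
E
```

```text
180 [305. 171.]
190 [303. 155.]
200 [302. 138.]
front end +y [327. 309.] [325. 295.]
tab at 36 [241. 287.]
tab at 38 [237. 289.]
tab at 48 [216. 296.]
jar2 2.2
jar1 2.3
cap 2.1
```

```bash
python3 -c "
from workcell import job_done,state
print(state()['force'],state()['time_s']);print(job_done())"
```

```text
[-0.13371041 -0.84343028  0.01072563] 38.4
the job is handed in; nothing more can be done
None
```

The scraper is standing blade-down on the bottom of the slot, alone and clear of the robot. I handed the job in at 38.4 s; no verdict is reported.

**What I did:**
- Pushed the shutter to its end stop, which I felt at 14.5 N.
- Picked the scraper up by its handle and worked it blade-down against the rail's lower edge at about 6 N.
- Lowered the blade until I felt the bottom (4.9 N, TCP z = 123.4 mm; I had expected about 125 mm), then let go and moved clear.

**First insertion failed:** the blade jammed at about 47 mm depth, with pushes of up to 25 N. My first correction was in the wrong direction and slid the handle about 8.5 mm sideways in the pads. I drew the blade out and measured it side-on: it leaned 4.2°. With the tool tilted to match, the second try went in with no contact force until the bottom.

**Last checks:**
- **Depth:** the handle's front end is where it should be with the tip on the bottom, within about 4 mm.
- **Shutter:** the tab is still at about the fully open position.
- **Jars and cap:** the picture is unchanged around all three.
- **Lean:** the handle leans about 5° towards the robot against the slot wall. The limit is 9°, and the slot's play alone should allow about 4.3°.
- **Camera disagreement:** the two views differed by up to 4° on the blade's tilt, so I relied on the side-on picture. The final top view was hidden by the arm, so all these last checks rest on the scene camera alone.

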